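# Ready the bench spindle sander: drum on, fresh dust tray in hand

### The arm

A 7-joint arm with a two-finger parallel gripper is mounted at the origin on the work surface. World frame = base frame: x ahead of the robot, y to its left, z up, the work surface at z = 0. Lengths are in mm, angles in rad, forces in N, time in s.
With the tool pointing down it reaches from about 400 to 850 mm from the base axis. Payload 4.5 kg.
Tool frame: the origin (TCP) lies between the finger pads; the fingertips stand 8 mm ahead of it and the grasp point (between the pads) lies 11 mm behind it; z points along the fingers, y is the line along which they close (so a half turn about z gives the same grasp; the last joint's range is limited). The gripper opens to 88 mm and grips with 3 to 60 N. Pads are 18 mm wide; open, the fingers measure 123 mm over their backs; the gripper's body (75 mm by 187 mm) begins 45 mm behind the grasp point.
Start: joints at [1.171, 0.689, -0.195, 1.565, 0.157, 0.902, -0.215], TCP at [262.731, -567.12, 246.743] pointing down, gripper open.
Joint ranges: [-3.01, 3.01], [-0.46, 2.08], [-1.47, 1.51], [0.13, 2.56], [-1, 4.14], [0.04, 2.09], [-2.66, 2.66]. Speed limits (rad/s): [2.57, 2.57, 3.14, 3.14, 3.14, 3.14, 3.14].

### API

Orientations are given as a unit quaternion [w, x, y, z].
In Python, from plant import arm, grab_frame gives the robot as it stands. The module is installed in compiled form; this text tells all that it offers.
- The arm moves only by the tool apply_moves, never from a script. Its argument "steps" is a list of rows, each an object of numbers: "x", "y", "z": the shift along the world's x, y, z in m; "spin": the turn about the world's z in degrees. In form: [{"x": .., "y": .., "z": .., "spin": ..}, ...]. A call has 1 to 12 rows; each row shifts and turns the commanded pose from where the row before left it; what a row does not reach is not made up. A row lasts 1/12 s, in which the tool goes at most 41.7 mm and 7.16 degrees, less where a joint would pass 70% of its speed; a pose out of reach is approached as far as the arm can. A call with a gripper value outside its range is refused whole. "hand" is the finger opening in m, from 0 to 0.0881, set as the call begins (left out, the last holds). The fingers move at their own pace and stop on an object; "force" is the grip in N (left out, the last holds). Time passes only in rows, so rows that do not move let the fingers close. It gives the time, the measured TCP pose, the force, the opening and the grip force at its end, in the units of the state.
- arm.sense(): the state, without advancing time (a new reading comes with each control period).
- grab_frame(name): name is "side" or "top"; returns a dict with "frame" (420x560x3 uint8, blue, green, red), "fx", "fy", "cx", "cy" (pixels), "dist" ([k1, k2, p1, p2, k3] as OpenCV has them; the pictures are not rectified), "view" (4x4, takes a point from world to camera coordinates). Camera axes: x right, y down, z forward; pixel columns grow to the right and rows downward; lengths in mm; the calibration is good to about 2 mm. A picture is of the moment at which its call begins. There is no depth.
- arm.hand_in(): hands the job in; it is judged then, once.
The state is a dict: "clock": time; "joint_pos": joint angles; "qvel": joint speeds; "effort": joint torques, N m; "eef_pos": TCP position; "tool_rot": TCP orientation; "force": force on the tool from outside, world axes, zero at the start; "wrist_torque": the same for the moment, N m; "opening": opening from 0.0 (shut) to 1.0 (fully open); "grasp_force": force on a finger pad.
Only numpy, scipy, OpenCV 4.12 (cv2) and the standard library are available. Lean on these libraries where they do the work, as an engineer would, in place of code of your own. Each camera call takes 0.05 s, during which the arm holds its last target. There are 200 camera calls.

### The job

Get the spindle sander ready: first slide the black sanding drum over the sander's upright shaft until it sits fully down on the round steel table, and let go of it. Then take the tab of the top dust tray, which is stuck to the stack with dried lacquer, and peel the tray off: lift the tab's corner first while the corner opposite stays down, so that this comes away last. Finish while still holding that tray by the gripper, roughly level and still, over the middle of the green mat and about 20 cm above it, ready for a colleague to take; leave the jar and the sanding block where they are.

Things in the scene. Friction and masses are not known exactly. Their poses are not given: they have to be found in the camera images.
- drum: black rubber sanding drum, a tube standing on end: 44 mm outside diameter, 60 mm high, with a 16 mm bore right through. Loose, 0.12 kg. Origin at the centre of its underside, z along the bore. It stands on the green mat; the jar stands on the mat too, and either may be the nearer to the robot.
- sander: fixed bench spindle sander: a round steel table of 200 mm diameter and 12 mm thick on the bench, with an upright steel shaft in the middle. Origin at the centre of the table's underside, z up.
- spindle_foot (a point): foot of the sander's shaft, on the upper face of the round table; the drum's origin is here when it is fully down
- spindle_tip (a point): top of the shaft, 75 mm above the table's upper face. The shaft is 13 mm in diameter and its last 10 mm taper to 6 mm.
- stack: fixed stack of white formed trays on a wooden base (215 x 165 x 10 mm); the top dust tray nests in it. Origin: centre of the base's underside, x along the trays' 200 mm side. Its uppermost rim ends at z = 68 mm. Six amber dabs of dried lacquer on the sides grip the outside of the top tray's 10 mm rim, each with about 2 N until drawn up 10 mm; none within 40 mm of the tab's corner.
- tray: top dust tray, loose but stuck: white plastic, 200 (x) x 150 (y) mm over the rim, 38 mm high, floor 160 x 110 mm, walls flaring to the rim, 0.12 kg. Origin: centre of its underside, z up; it starts 40 mm above the stack's origin, same yaw, its rim's underside on the stack's uppermost rim. An upright tab stands on its -x, +y corner (front left seen from the robot).
- tray_tab (a point): point to grip on the tray's tab: (-88, 66, 60) mm in the tray's frame. The tab is an upright fin 10 mm thick, 26 mm long along the tray's diagonal (pointing at the tray's middle), from the rim's top at z = 38 to z = 70 mm; pinch it across its thickness from above, fingertips above the rim.
- tray_near (a point): outer corner of the tray's rim at the tab, on the rim's underside: (-100, 75, 28) mm in the tray's frame
- tray_far (a point): outer corner of the tray's rim opposite the tab, on the rim's underside: (100, -75, 28) mm in the tray's frame; the tray pivots about it when peeled
- mat: fixed thin green mat, 300 (x) x 150 (y) x 2 mm, flat on the bench; origin at the centre of its underside
- jar: bystander: small amber lacquer jar with a steel cap, 48 mm diameter, 70 mm high, standing on the green mat; origin at the centre of its underside
- sanding_block: bystander: cork sanding block, 65 x 110 x 35 mm, on the bench beyond the mat; origin at the centre of its underside
Things that resemble listed ones, but are neither listed nor needed, are in the scene too. Leave any yellow look-alike of the drum alone.

How it is judged:
By the outcome, as a careful person would: the job done as asked, in the order asked, and still so for the second after the job is handed in, while the arm keeps its last pose, push and grip.
It also fails if it takes over 72 s, if anything falls off the work surface, if the arm or the gripper's body presses on something with over 40 N, if the wrist force passes 120 N, or if a joint passes its speed limit or range.

## Working session

There is one attempt and no reset: what is moved stays moved. The work goes in short steps, Python scripts to look and compute and a tool call to move; the robot and the scene stay as the last step left them, time stands still between calls to the robot, and variables do not carry over. Pictures are saved under pics/ and viewed, at most 10 in all, crops included, and the job is handed in when it is done.

Besides the shell and the picture viewer there is one more tool, called after "Emit:" by a JSON object that holds its "api" and its "payload", one argument or row to a line. apply_moves: Moves the arm, as the interface text tells. Its arguments: {"type":"object","properties":{"steps":{"type":"array","items":{"type":"object","properties":{"x":{"type":"number"},"y":{"type":"number"},"z":{"type":"number"},"spin":{"type":"number"}}}},"hand":{"type":"number"},"force":{"type":"number"}},"required":["steps"]}

```bash
mkdir -p pics; cat > h.py <<'E'
import numpy as np, cv2
from plant import arm, grab_frame
def snap(n):
    g=grab_frame(n); g['K']=np.array([[g['fx'],0,g['cx']],[0,g['fy'],g['cy']],[0,0,1.]]); g['dist']=np.array(g['dist'],float); g['view']=np.array(g['view']); return g
def plane(g,px,z):
    p=cv2.undistortPoints(np.array(px,float).reshape(-1,1,2),g['K'],g['dist']).reshape(-1,2)
    R,t=g['view'][:3,:3],g['view'][:3,3]; c=-R.T@t
    d=np.c_[p,np.ones(len(p))]@R
    return c+d*((z-c[2])/d[:,2])[:,None]
def proj(g,P):
    return cv2.projectPoints(np.array(P,float).reshape(-1,1,3),cv2.Rodrigues(g['view'][:3,:3])[0],g['view'][:3,3],g['K'],g['dist'])[0].reshape(-1,2)
E
python3 - <<'E'
from h import *
for n in('side','top'):
    g=snap(n); cv2.imwrite(f'pics/{n}0.png',g['frame']); R=g['view'][:3,:3]; print(n,-R.T@g['view'][:3,3],R[2],g['fx'])
print(arm.sense())
E
```

```text
side [   7.95927231  557.08140806 1001.98215006] [ 0.45147698 -0.49859309 -0.73998207] 515.8288511472168
top [ 438.81854216  -34.31009795 1148.5637811 ] [ 0.1135296  -0.01468259 -0.99342612] 482.0536925820999
{'clock': 0.1, 'joint_pos': array([ 1.17077725,  0.68990698, -0.19452916,  1.56620541,  0.15731335,
        0.90247345, -0.2151097 ]), 'qvel': array([-0.00152001, -0.00165594,  0.00022325, -0.00363075,  0.00109722,
        0.00051647, -0.00048405]), 'effort': array([-2.77804735e-03, -5.28500462e+01, -1.27141122e+00, -1.53836060e+01,
       -5.25876344e-02,  2.01436691e-03, -6.43854463e-06]), 'eef_pos': array([ 262.45430159, -566.63953268,  245.99538281]), 'tool_rot': array([-7.67148110e-04,  9.76558550e-01,  2.15250453e-01, -2.28292637e-04]), 'force': array([-0.4871116 ,  1.07782195,  0.08822932]), 'wrist_torque': array([-0.00945781,  0.04067553, -0.03546944]), 'grasp_force': 0.0, 'opening': 0.9964251912780496}
```

View pics/side0.png

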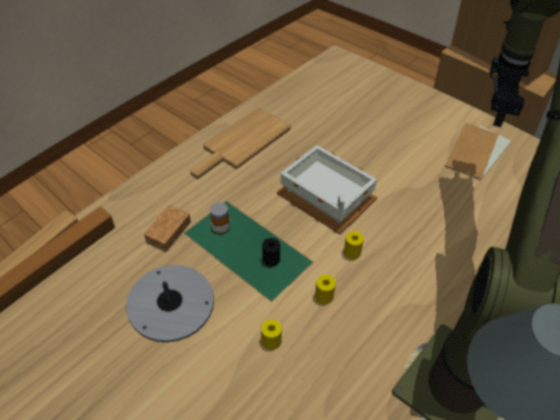

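View pics/top0.png

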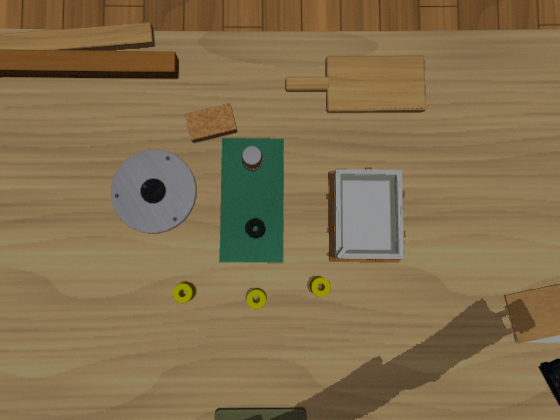

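The side view shows the black drum at (271,252), the jar at (220,218), the sander at (170,300) with its shaft tip near (166,284), and the tray with its tab at (340,200). In the top view they are at: drum (256,228), jar (252,157), sander (153,190), tab (340,252).

Things that could be taken for the drum: the yellow tubes in the top view at (183,293), (256,299) and (321,287), the jar at (252,157), and the black collar on the sander at (153,190). My choice is the black one on the mat at top (256,228). Next come the measurements and one close crop.

```bash
python3 - <<'E'
from h import *
t=snap('top'); s=snap('side')
def comps(m,amin):
    n,l,st,c=cv2.connectedComponentsWithStats(m.astype(np.uint8)); return [(st[i],c[i]) for i in range(1,n) if st[i][4]>=amin]
b,g,r=[t['frame'][...,i].astype(int) for i in range(3)]
mat=((g>r+25)&(g>b+8)).astype(np.uint8)*255
cs=max(cv2.findContours(mat,0,2)[0],key=cv2.contourArea); rc=cv2.minAreaRect(cs)
print('mat',plane(t,cv2.boxPoints(rc),2).round(0).tolist(),plane(t,rc[0],2).round(1))
dark=(t['frame'].max(2)<45)
for st,c in comps(dark[120:280,110:300],30): print('dark',st,c+[110,120],plane(t,c+[110,120],62).round(1))
# table ellipse
hsv=cv2.cvtColor(t['frame'],cv2.COLOR_BGR2HSV)
grey=((hsv[...,1]<45)&(hsv[...,2]>70)).astype(np.uint8)*255
for k in cv2.findContours(grey,0,2)[0]:
    if cv2.contourArea(k)>1000:
        e=cv2.fitEllipse(k); q=cv2.minAreaRect(k); print('grey',e,plane(t,e[0],12).round(1)); print(q, plane(t,cv2.boxPoints(q),78).round(1).tolist())
a=t['frame'][130:280,110:270]; a=cv2.resize(a,None,fx=3,fy=3,interpolation=2)
c=t['frame'][235:270,325:360]; c=cv2.resize(c,(300,300),interpolation=2)
d=s['frame'][265:315,145:195]; d=cv2.resize(d,(300,300),interpolation=2)
im=np.zeros((600,780,3),np.uint8); im[:450,:480]=a; im[:300,480:]=c; im[300:,480:]=d
cv2.imwrite('pics/c1.png',im)
E
```

```text
mat [[431.0, 95.0, 2.0], [726.0, 94.0, 2.0], [724.0, -57.0, 2.0], [428.0, -52.0, 2.0]] [[575.1  20.5   2. ]]
dark [ 31  59  24  24 447] [152.82102908 190.53243848] [[590.5 239.9  62. ]]
dark [135  98  20  20 282] [254.84397163 227.79787234] [[504.9   9.8  62. ]]
grey ((368.7710876464844, 221.74607849121094), (73.45613861083984, 123.7359390258789), 177.31224060058594) [[ 521.  -257.4   12. ]]
((368.5, 213.5), (89.0, 69.0), 90.0) [[635.7, -169.2, 78.0], [634.9, -324.6, 78.0], [435.8, -317.5, 78.0], [436.4, -165.4, 78.0]]
grey ((152.9480743408203, 190.97518920898438), (82.10912322998047, 84.72859191894531), 65.8401870727539) [[596.4 252.2  12. ]]
((153.0, 191.0), (82.0, 84.0), 90.0) [[680.0, 330.2, 78.0], [680.0, 143.8, 78.0], [495.4, 141.3, 78.0], [496.7, 324.2, 78.0]]
```

View pics/c1.png

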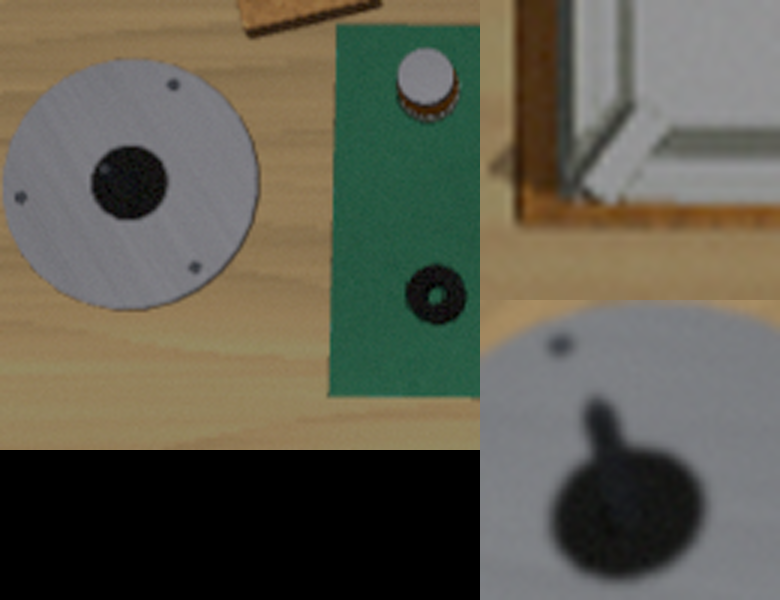

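The crop confirms the black drum, with its bore at top pixel (255,229), on the mat and away from the jar. The dark disc around the shaft is only a dark spot on the table. The shaft tip is at side pixel (164.5,282), and the tab runs from top pixel (338,257) to (345,248).

```bash
python3 - <<'E'
from h import *
t=snap('top'); s=snap('side')
def tri(pt,ps):
    o=[]
    for g,p in((t,pt),(s,ps)):
        a,b=plane(g,p,0)[0],plane(g,p,200)[0]; o.append((a,(b-a)/np.linalg.norm(b-a)))
    A=sum(np.eye(3)-np.outer(d,d) for c,d in o); B=sum((np.eye(3)-np.outer(d,d))@c for c,d in o)
    X=np.linalg.solve(A,B); return X.round(1),proj(t,X)[0].round(1),proj(s,X)[0].round(1)
dk=(s['frame'].max(2)<45).astype(np.uint8)[230:320,140:300]
n,l,st,c=cv2.connectedComponentsWithStats(dk)
for i in range(1,n):
    if st[i][4]>60: print('side dark',st[i],c[i]+[140,230],plane(s,c[i]+[140,230],32).round(1),plane(s,c[i]+[140,230],12).round(1))
print('drum top',plane(t,[254.84,227.8],32).round(1),'bore',plane(t,[255.3,228.7],62).round(1))
print('disc',plane(t,[152.8,190.5],12).round(1))
print('tip tri',tri([144.3,186],[164.5,281.7]))
print('tip exp',proj(t,[596.4,252.2,87]),proj(s,[596.4,252.2,87]), 'foot',proj(s,[596.4,252.2,12]))
print('tab top',plane(t,[[338.4,257.2],[345.4,248.4],[341.9,252.8]],110).round(1))
# side table ellipse
h=cv2.cvtColor(s['frame'],cv2.COLOR_BGR2HSV)
m=((h[...,1]<60)&(h[...,2]>60)).astype(np.uint8); m[:250]=0;m[:,:110]=0;m[:,225:]=0
k=max(cv2.findContours(m,0,1)[0],key=cv2.contourArea)
P=plane(s,cv2.convexHull(k).reshape(-1,2),12); print('side table',cv2.minEnclosingCircle(P[:,:2].astype(np.float32)))
m=((cv2.cvtColor(t['frame'],cv2.COLOR_BGR2HSV)[...,1]<60)&(t['frame'].max(2)>60)).astype(np.uint8); m[:,225:]=0
k=max(cv2.findContours(m,0,1)[0],key=cv2.contourArea)
P=plane(t,cv2.convexHull(k).reshape(-1,2),12); print('top table',cv2.minEnclosingCircle(P[:,:2].astype(np.float32)))
a=cv2.resize(t['frame'][160:270,320:415],None,fx=5,fy=5,interpolation=2)
b=cv2.resize(s['frame'][140:235,270:385],None,fx=2.6,fy=2.6,interpolation=2)
im=np.zeros((550,790,3),np.uint8); im[:,:475]=a; im[:b.shape[0],480:480+b.shape[1]]=b; cv2.imwrite('pics/c2.png',im)
E
```

```text
side dark [122   8  18  29 444] [270.64189189 252.31531532] [[507.1   9.3  32. ]] [[517.4  -2.   12. ]]
side dark [ 18  54  23  27 395] [168.82531646 299.40253165] [[588.6 257.3  32. ]] [[600.6 251.1  12. ]]
drum top [[506.7  11.1  32. ]] bore [[502.9   8.8  62. ]]
disc [[597.5 252.5  12. ]]
tip tri (array([596.5, 251.6,  88.1]), array([144.5, 186.2]), array([164.2, 281.6]))
tip exp [[144.37459565 186.32493359]] [[164.10612201 282.09523448]] foot [[169.66695553 300.76399063]]
tab top [[ 438.1 -171.   110. ]
 [ 456.8 -186.4  110. ]
 [ 447.5 -178.7  110. ]]
side table ((596.3273315429688, 252.69412231445312), 101.95525360107422)
top table ((596.91796875, 251.91690063476562), 99.82783508300781)
```

View pics/c2.png

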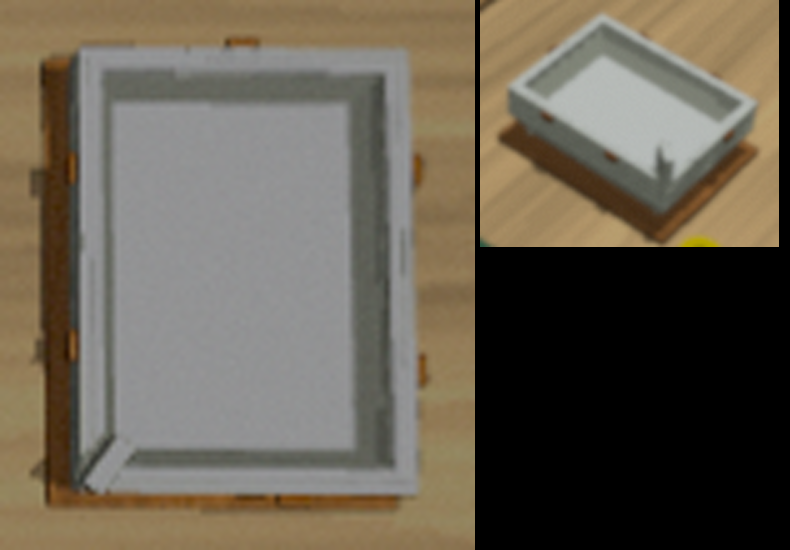

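The crop gives the tray's rim corners in the top view at about (336,169), (402,169), (403,258) and (336,258), and there are no dabs near the tab. Both views agree on the shaft at (596.6,252) and the drum at about (506,10). Now I'll move above the drum.

Emit:
{"api": "apply_moves", "payload": {
  "steps": [
    {"x": 0.01,"y": 0.024,"spin": -2},
    {"x": 0.01,"y": 0.024,"spin": -2},
    {"x": 0.01,"y": 0.024,"spin": -2},
    {"x": 0.01,"y": 0.024,"spin": -2},
    {"x": 0.01,"y": 0.024,"spin": -2},
    {"x": 0.01,"y": 0.024,"spin": -2},
    {"x": 0.01,"y": 0.024,"spin": -2},
    {"x": 0.01,"y": 0.024,"spin": -2},
    {"x": 0.01,"y": 0.024,"spin": -2},
    {"x": 0.01,"y": 0.024,"spin": -2},
    {"x": 0.01,"y": 0.024,"spin": -2},
    {"x": 0.01,"y": 0.024,"spin": -3}
  ],
  "hand": 0.088,
  "force": 30
}}

```text
$.steps[0]: bad value
```

```bash
python3 - <<'E'
from h import *
t=snap('top')
c=np.array([[80,47],[410,47],[415,492],[80,490]])/5+[320,160]
W=plane(t,c,78); print(W.round(1).tolist(),W.mean(0).round(1))
for a,b in((3,0),(2,1),(1,0),(2,3)):
    d=W[b]-W[a]; print(np.linalg.norm(d).round(1),np.degrees(np.arctan2(d[1],d[0])).round(1))
E
```

```text
[[634.7, -173.7, 78.0], [634.0, -322.3, 78.0], [435.0, -317.5, 78.0], [436.4, -169.9, 78.0]] [ 535.  -245.8   78. ]
198.4 -1.1
199.1 -1.4
148.6 89.7
147.7 89.4
```

Emit:
{"api": "apply_moves", "payload": {
  "steps": [
    {"x": 0.01,"y": 0.024,"z": 0,"spin": -2},
    {"x": 0.01,"y": 0.024,"z": 0,"spin": -2},
    {"x": 0.01,"y": 0.024,"z": 0,"spin": -2},
    {"x": 0.01,"y": 0.024,"z": 0,"spin": -2},
    {"x": 0.01,"y": 0.024,"z": 0,"spin": -2},
    {"x": 0.01,"y": 0.024,"z": 0,"spin": -2},
    {"x": 0.01,"y": 0.024,"z": 0,"spin": -2},
    {"x": 0.01,"y": 0.024,"z": 0,"spin": -2},
    {"x": 0.01,"y": 0.024,"z": 0,"spin": -2},
    {"x": 0.01,"y": 0.024,"z": 0,"spin": -2},
    {"x": 0.01,"y": 0.024,"z": 0,"spin": -2},
    {"x": 0.01,"y": 0.024,"z": 0,"spin": -3}
  ],
  "hand": 0.088,
  "force": 30
}}

```text
clock: 1.35
eef_pos: [383.2, -278.0, 246.9]
tool_rot: [0.0, 1.0, -0.002, 0.0]
force: [0.3, -0.7, 0.2]
opening: 0.999
grasp_force: 0.0
```

Emit:
{"api": "apply_moves", "payload": {
  "steps": [
    {"x": 0.0102,"y": 0.024,"z": 0,"spin": 0},
    {"x": 0.0102,"y": 0.024,"z": 0,"spin": 0},
    {"x": 0.0102,"y": 0.024,"z": 0,"spin": 0},
    {"x": 0.0102,"y": 0.024,"z": 0,"spin": 0},
    {"x": 0.0102,"y": 0.024,"z": 0,"spin": 0},
    {"x": 0.0102,"y": 0.024,"z": 0,"spin": 0},
    {"x": 0.0102,"y": 0.024,"z": 0,"spin": 0},
    {"x": 0.0102,"y": 0.024,"z": -0.02,"spin": 0},
    {"x": 0.0102,"y": 0.024,"z": -0.02,"spin": 0},
    {"x": 0.0102,"y": 0.024,"z": -0.02,"spin": 0},
    {"x": 0.0102,"y": 0.024,"z": -0.02,"spin": 0},
    {"x": 0.0102,"y": 0.024,"z": -0.02,"spin": 0}
  ]
}}

```text
clock: 2.35
eef_pos: [505.8, 10.2, 145.9]
tool_rot: [0.0, 1.0, -0.001, 0.0]
force: [0.5, -0.2, -0.2]
opening: 0.996
grasp_force: 0.0
```

```bash
python3 - <<'E'
from h import *
s=snap('side'); a=s['frame'][180:300,210:330]; cv2.imwrite('pics/c3.png',cv2.resize(a,(600,600),interpolation=2))
e=arm.sense()['eef_pos']; print(e, (proj(s,[e,[505.5,10,62]])-[210,180])*5)
E
```

```text
[506.60137037  17.03918482 142.79339667] [[290.12872986 218.94339076]
 [304.19023274 324.87250191]]
```

View pics/c3.png

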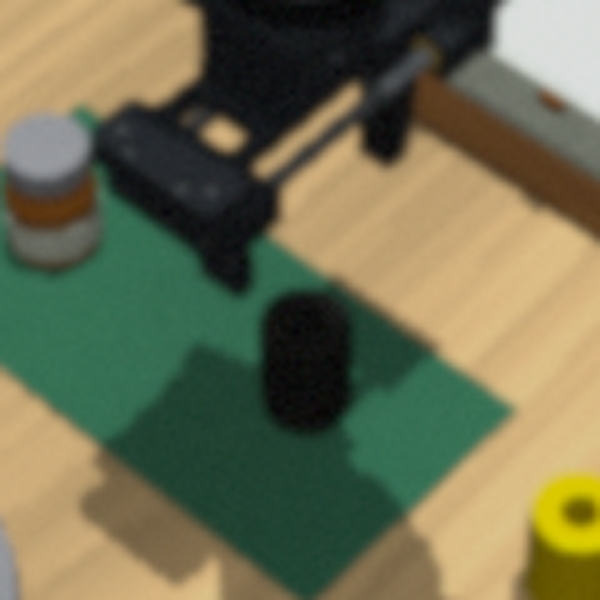

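The drum stands upright. Its top is at about crop (306,325), against the expected (304,325), so the position holds. I'll settle, descend and close.

Emit:
{"api": "apply_moves", "payload": {
  "steps": [
    {"x": 0,"y": 0,"z": 0,"spin": 0},
    {"x": 0,"y": 0,"z": -0.01,"spin": 0},
    {"x": 0,"y": 0,"z": -0.015,"spin": 0},
    {"x": 0,"y": 0,"z": -0.015,"spin": 0},
    {"x": 0,"y": 0,"z": -0.015,"spin": 0},
    {"x": 0,"y": 0,"z": -0.015,"spin": 0},
    {"x": 0,"y": 0,"z": -0.015,"spin": 0},
    {"x": 0,"y": 0,"z": -0.01,"spin": 0},
    {"x": 0,"y": 0,"z": -0.01,"spin": 0},
    {"x": 0,"y": 0,"z": -0.005,"spin": 0},
    {"x": 0,"y": 0,"z": 0,"spin": 0},
    {"x": 0,"y": 0,"z": 0,"spin": 0}
  ]
}}

```text
clock: 3.4
eef_pos: [505.2, 8.6, 36.9]
tool_rot: [0.0, 1.0, -0.001, 0.0]
force: [0.5, 0.0, 0.5]
opening: 1.0
grasp_force: 0.0
```

Emit:
{"api": "apply_moves", "payload": {
  "steps": [
    {"x": 0,"y": 0,"z": 0,"spin": 0},
    {"x": 0,"y": 0,"z": 0,"spin": 0},
    {"x": 0,"y": 0,"z": 0,"spin": 0},
    {"x": 0,"y": 0,"z": 0,"spin": 0},
    {"x": 0,"y": 0,"z": 0,"spin": 0},
    {"x": 0,"y": 0,"z": 0,"spin": 0},
    {"x": 0,"y": 0,"z": 0,"spin": 0},
    {"x": 0,"y": 0,"z": 0,"spin": 0},
    {"x": 0,"y": 0,"z": 0,"spin": 0},
    {"x": 0,"y": 0,"z": 0,"spin": 0}
  ],
  "hand": 0.03,
  "force": 25
}}

```text
clock: 4.23
eef_pos: [505.2, 9.1, 36.8]
tool_rot: [-0.0, 1.0, -0.001, 0.0]
force: [-0.2, 1.5, 2.1]
opening: 0.495
grasp_force: 25.0
```

Emit:
{"api": "apply_moves", "payload": {
  "steps": [
    {"x": 0,"y": 0,"z": 0.01,"spin": 0},
    {"x": 0,"y": 0,"z": 0.02,"spin": 0},
    {"x": 0,"y": 0,"z": 0.02,"spin": 0},
    {"x": 0,"y": 0,"z": 0.02,"spin": 0},
    {"x": 0,"y": 0,"z": 0.02,"spin": 0},
    {"x": 0,"y": 0,"z": 0.02,"spin": 0},
    {"x": 0.005,"y": 0.013,"z": 0,"spin": 0},
    {"x": 0.01,"y": 0.027,"z": 0,"spin": 0},
    {"x": 0.01,"y": 0.027,"z": 0,"spin": 0},
    {"x": 0.01,"y": 0.027,"z": 0,"spin": 0},
    {"x": 0.01,"y": 0.027,"z": 0,"spin": 0},
    {"x": 0.01,"y": 0.027,"z": 0,"spin": 0}
  ]
}}

```text
clock: 5.23
eef_pos: [560.0, 157.8, 147.3]
tool_rot: [0.0, 1.0, -0.001, -0.0]
force: [0.1, -0.2, -0.9]
opening: 0.495
grasp_force: 25.0
```

Emit:
{"api": "apply_moves", "payload": {
  "steps": [
    {"x": 0.01,"y": 0.027,"z": 0,"spin": 0},
    {"x": 0.01,"y": 0.027,"z": 0,"spin": 0},
    {"x": 0.01,"y": 0.02,"z": 0,"spin": 0},
    {"x": 0.005,"y": 0.012,"z": 0,"spin": 0},
    {"x": 0.0015,"y": 0.009,"z": 0,"spin": 0},
    {"x": 0,"y": 0,"z": 0,"spin": 0},
    {"x": 0,"y": 0,"z": 0,"spin": 0},
    {"x": 0,"y": 0,"z": 0,"spin": 0},
    {"x": 0,"y": 0,"z": 0,"spin": 0}
  ]
}}

```text
clock: 5.98
eef_pos: [596.4, 249.9, 146.9]
tool_rot: [0.001, 1.0, -0.002, -0.0]
force: [1.8, -0.5, -1.0]
opening: 0.498
grasp_force: 25.0
```

```bash
python3 - <<'E'
from h import *
print(arm.sense())
s=snap('side'); t=snap('top')
e=arm.sense()['eef_pos']; p=proj(s,e)[0].astype(int); print(p,proj(s,[[596.6,252,87],[e[0],e[1],e[2]-34]]))
x,y=130,230
a=s['frame'][y:y+100,x:x+100]; b=t['frame'][145:245,100:200]
im=np.hstack([cv2.resize(a,(550,550),interpolation=2),cv2.resize(b,(250,250),interpolation=2).copy() if 0 else np.vstack([cv2.resize(b,(250,250)),np.zeros((300,250,3),np.uint8)])])
cv2.imwrite('pics/c4.png',im)
for g,n in((s,'s'),(t,'t')):
    pass
print(((proj(s,[[596.6,252,87],[e[0],e[1],e[2]-34],[e[0]+22,e[1],e[2]-34],[e[0],e[1]+22,e[2]-34],[e[0]-22,e[1],e[2]-34],[e[0],e[1]-22,e[2]-34]])-[x,y])*5.5).round(0).tolist())
E
```

```text
{'clock': 5.9833, 'joint_pos': array([-0.51254751,  0.83962071,  0.08251174,  1.58855266, -0.09168242,
        0.71839724, -1.96351043]), 'qvel': array([ 0.00073225,  0.00125368, -0.00502444, -0.00568926, -0.0026865 ,
       -0.0022999 , -0.00048079]), 'effort': array([-3.92022198e-01, -5.73935080e+01,  2.59155214e+00, -1.33723417e+01,
        8.08675017e-03, -7.26752775e-02,  2.22979361e-03]), 'eef_pos': array([596.42304215, 249.90257868, 146.86020755]), 'tool_rot': array([ 7.55774368e-04,  9.99997125e-01, -2.25681649e-03, -2.93474932e-04]), 'force': array([ 1.75653016, -0.49434892, -0.95042932]), 'wrist_torque': array([ 0.03345667,  0.0044786 , -0.02383064]), 'grasp_force': 24.999900329858065, 'opening': 0.4978735820192379}
[159 265] [[164.11567145 281.98609858]
 [162.62065892 274.63952067]]
[[188.0, 286.0], [179.0, 246.0], [143.0, 214.0], [136.0, 281.0], [217.0, 277.0], [222.0, 211.0]]
```

View pics/c4.png

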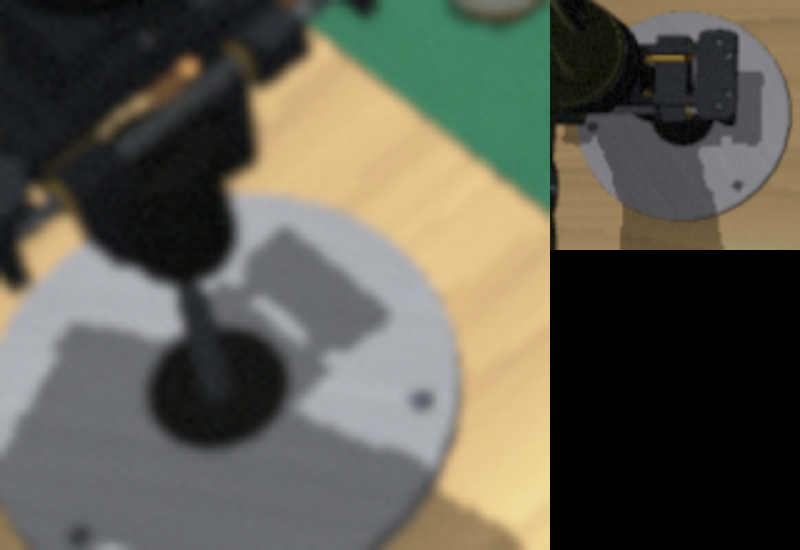

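The drum is held just above the shaft, with its lower edge at crop (185,281) and the shaft visible below it at (190,290). I'll fit the lower arc in the drum's bottom plane to get the offset.

```bash
cat > fit.py <<'E'
from h import *
from scipy.optimize import least_squares
e=arm.sense()['eef_pos']; z=e[2]-34.8
for n in('side',):
    g=snap(n); f=cv2.GaussianBlur(g['frame'].max(2).astype(np.float32),(0,0),.7)
    th=np.linspace(0,2*np.pi,120,endpoint=False)
    C=np.c_[e[0]+22*np.cos(th),e[1]+22*np.sin(th),np.full(120,z)]
    p=proj(g,C); c=p.mean(0); pts=[]
    for q in p:
        d=q-c; 
        if d[1]<0.25*np.linalg.norm(d): continue   # lower arc only
        u=d/np.linalg.norm(d); r=np.arange(-5,6,.25)
        v=np.array([cv2.getRectSubPix(f,(1,1),tuple(map(float,q+u*k)))[0,0] for k in r])
        gr=np.gradient(v); k=gr.argmax()
        if gr[k]>4: pts.append(q+u*r[k])
    W=plane(g,pts,z)[:,:2]
    o=least_squares(lambda x:np.hypot(*(W-x).T)-22,e[:2],loss='soft_l1')
    print(n,len(pts),'centre',o.x.round(1),'rms',np.sqrt(np.mean(o.fun**2)).round(2),'tcp',e.round(1))
E
python3 fit.py
```

```text
side 45 centre [601.  246.8] rms 0.75 tcp [596.6 250.5 146.9]
```

Emit:
{"api": "apply_moves", "payload": {
  "steps": [
    {"x": 0,"y": 0.0015,"z": -0.01,"spin": 0},
    {"x": 0,"y": 0,"z": -0.01,"spin": 0},
    {"x": 0,"y": 0,"z": -0.004,"spin": 0},
    {"x": 0,"y": 0,"z": -0.003,"spin": 0},
    {"x": 0,"y": 0,"z": -0.003,"spin": 0},
    {"x": 0,"y": 0,"z": -0.003,"spin": 0},
    {"x": 0,"y": 0,"z": 0,"spin": 0},
    {"x": 0,"y": 0,"z": 0,"spin": 0}
  ]
}}

```text
clock: 6.8
eef_pos: [596.7, 253.4, 113.7]
tool_rot: [0.0, 1.0, -0.001, 0.0]
force: [-0.4, 0.3, -1.4]
opening: 0.498
grasp_force: 25.0
```

Emit:
{"api": "apply_moves", "payload": {
  "steps": [
    {"x": 0,"y": -0.0007,"z": -0.004,"spin": 0},
    {"x": 0,"y": 0,"z": -0.004,"spin": 0},
    {"x": 0,"y": 0,"z": -0.004,"spin": 0},
    {"x": 0,"y": 0,"z": -0.004,"spin": 0},
    {"x": 0,"y": 0,"z": 0,"spin": 0},
    {"x": 0,"y": 0,"z": 0,"spin": 0}
  ]
}}

```text
clock: 7.3
eef_pos: [596.4, 252.6, 97.3]
tool_rot: [0.0, 1.0, -0.001, -0.0]
force: [-0.1, 1.3, -1.1]
opening: 0.496
grasp_force: 25.0
```

Emit:
{"api": "apply_moves", "payload": {
  "steps": [
    {"x": 0,"y": 0,"z": -0.005,"spin": 0},
    {"x": 0,"y": 0,"z": -0.006,"spin": 0},
    {"x": 0,"y": 0,"z": -0.006,"spin": 0},
    {"x": 0,"y": 0,"z": -0.006,"spin": 0},
    {"x": 0,"y": 0,"z": -0.006,"spin": 0},
    {"x": 0,"y": 0,"z": -0.006,"spin": 0},
    {"x": 0,"y": 0,"z": -0.006,"spin": 0},
    {"x": 0,"y": 0,"z": -0.004,"spin": 0},
    {"x": 0,"y": 0,"z": -0.003,"spin": 0},
    {"x": 0,"y": 0,"z": 0,"spin": 0}
  ]
}}

```text
clock: 8.13
eef_pos: [596.2, 252.5, 49.0]
tool_rot: [0.0, 1.0, -0.001, -0.001]
force: [0.5, 0.5, -1.7]
opening: 0.496
grasp_force: 25.0
```

Emit:
{"api": "apply_moves", "payload": {
  "steps": [
    {"x": 0,"y": 0,"z": -0.002,"spin": 0},
    {"x": 0,"y": 0,"z": -0.0015,"spin": 0},
    {"x": 0,"y": 0,"z": 0,"spin": 0},
    {"x": 0,"y": 0,"z": 0,"spin": 0}
  ]
}}

```text
clock: 8.47
eef_pos: [597.0, 252.8, 46.9]
tool_rot: [-0.0, 1.0, -0.001, 0.0]
force: [-0.2, -1.1, 3.2]
opening: 0.499
grasp_force: 25.0
```

Contact: the upward force is now about 4–5 N, so the drum is down. I'll release and rise.

Emit:
{"api": "apply_moves", "payload": {
  "steps": [
    {"x": 0,"y": 0,"z": -0.0005,"spin": 0},
    {"x": 0,"y": 0,"z": 0,"spin": 0},
    {"x": 0,"y": 0,"z": 0,"spin": 0},
    {"x": 0,"y": 0,"z": 0,"spin": 0},
    {"x": 0,"y": 0,"z": 0,"spin": 0},
    {"x": 0,"y": 0,"z": 0,"spin": 0}
  ],
  "hand": 0.088
}}

```text
clock: 8.97
eef_pos: [596.6, 252.7, 45.6]
tool_rot: [0.0, 1.0, -0.001, 0.0]
force: [-0.8, -0.3, 0.9]
opening: 0.923
grasp_force: 0.0
```

Emit:
{"api": "apply_moves", "payload": {
  "steps": [
    {"x": 0,"y": 0,"z": 0.005,"spin": 0},
    {"x": 0,"y": 0,"z": 0.01,"spin": 0},
    {"x": 0,"y": 0,"z": 0.02,"spin": 0},
    {"x": 0,"y": 0,"z": 0.02,"spin": 0},
    {"x": 0,"y": 0,"z": 0.02,"spin": 0},
    {"x": 0,"y": 0,"z": 0.02,"spin": 0},
    {"x": 0,"y": 0,"z": 0.02,"spin": 0},
    {"x": 0,"y": 0,"z": 0.02,"spin": 0},
    {"x": -0.008,"y": -0.02,"z": 0.02,"spin": -5},
    {"x": -0.008,"y": -0.025,"z": 0,"spin": -6},
    {"x": -0.008,"y": -0.025,"z": 0,"spin": -6},
    {"x": -0.008,"y": -0.025,"z": 0,"spin": -6}
  ]
}}

```text
clock: 9.97
eef_pos: [564.5, 156.9, 202.4]
tool_rot: [-0.001, 0.979, -0.203, 0.001]
force: [-0.1, 0.0, -0.1]
opening: 1.0
grasp_force: 0.0
```

```bash
python3 - <<'E'
from h import *
s=snap('side'); t=snap('top')
print(arm.sense()['eef_pos'],arm.sense()['tool_rot'],(proj(s,[[596.6,252,87],[596.6,252,72],[596.6,252,12]])-[120,230])*5,(proj(t,[596.6,252,72])-[100,145])*2.5)
a=s['frame'][230:340,120:230]; b=t['frame'][145:245,100:200]
im=np.hstack([cv2.resize(a,(550,550),interpolation=2),np.vstack([cv2.resize(b,(250,250)),np.zeros((300,250,3),np.uint8)])])
cv2.imwrite('pics/c5.png',im)
E
```

```text
[563.72137663 151.7264719  202.13468173] [ 2.01664681e-03  9.78724716e-01 -2.05167806e-01  1.88706453e-04] [[220.57835726 259.93049288]
 [226.34387236 279.38979965]
 [248.37453169 353.28831359]] [[115.68474133 105.54011868]]
```

View pics/c5.png

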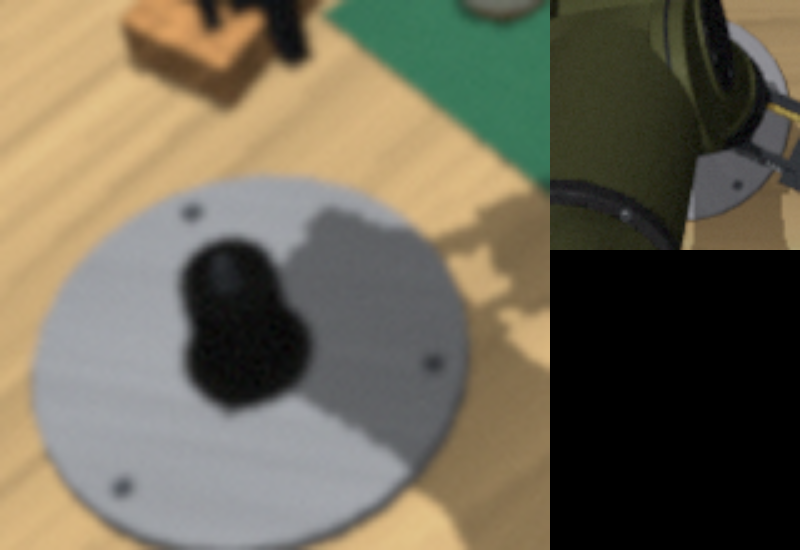

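The drum sits fully down on the shaft: its top is at crop (231,280), against the expected (226,279), with the tip showing above it. Next is the tab, at about (448,-178.5), with the closing line at 52°.

Emit:
{"api": "apply_moves", "payload": {
  "steps": [
    {"x": -0.009,"y": -0.025,"z": 0,"spin": -1.5},
    {"x": -0.009,"y": -0.025,"z": 0,"spin": -1.5},
    {"x": -0.009,"y": -0.026,"z": 0,"spin": -1.5},
    {"x": -0.009,"y": -0.026,"z": 0,"spin": -1.5},
    {"x": -0.009,"y": -0.026,"z": 0,"spin": -1.5},
    {"x": -0.009,"y": -0.026,"z": 0,"spin": -1.5},
    {"x": -0.009,"y": -0.026,"z": 0,"spin": -1.5},
    {"x": -0.009,"y": -0.026,"z": 0,"spin": -1.5},
    {"x": -0.009,"y": -0.026,"z": 0,"spin": -1.5},
    {"x": -0.009,"y": -0.026,"z": 0,"spin": -1},
    {"x": -0.009,"y": -0.026,"z": 0,"spin": 0},
    {"x": -0.009,"y": -0.026,"z": 0,"spin": 0}
  ],
  "hand": 0.06
}}

```text
clock: 11.07
eef_pos: [457.0, -153.1, 201.5]
tool_rot: [-0.0, 0.947, -0.322, 0.001]
force: [0.3, 0.6, 0.3]
opening: 0.678
grasp_force: 0.0
```

Emit:
{"api": "apply_moves", "payload": {
  "steps": [
    {"x": -0.006,"y": -0.018,"z": 0,"spin": 0},
    {"x": -0.002,"y": -0.008,"z": -0.01,"spin": 0},
    {"x": 0,"y": 0,"z": -0.02,"spin": 0},
    {"x": 0,"y": 0,"z": -0.02,"spin": 0},
    {"x": 0,"y": 0,"z": -0.015,"spin": 0},
    {"x": 0,"y": 0,"z": -0.005,"spin": 0},
    {"x": 0,"y": 0,"z": 0,"spin": 0},
    {"x": 0,"y": 0,"z": 0,"spin": 0}
  ]
}}

```text
clock: 11.73
eef_pos: [449.3, -178.3, 131.3]
tool_rot: [-0.0, 0.947, -0.322, 0.0]
force: [-0.1, 0.0, -0.1]
opening: 0.681
grasp_force: 0.0
```

```bash
python3 - <<'E'
from h import *
s=snap('side')
e=arm.sense(); print(e['eef_pos'],e['tool_rot'],e['joint_pos'])
print((proj(s,[[448,-178.5,110],e['eef_pos'],e['eef_pos']+[0,0,-8]])-[290,140])*6)
cv2.imwrite('pics/c6.png',cv2.resize(s['frame'][140:240,290:400],(660,600),interpolation=2))
E
```

```text
[ 449.41036576 -178.37731316  131.62412447] [-3.25457822e-05  9.46614286e-01 -3.22367324e-01  8.36567429e-04] [ 0.2165077   0.71332234  0.10679195  2.09870232 -0.21211615  0.33773941
 -1.72951724]
[[307.67883856 348.94268477]
 [309.6615628  309.5324688 ]
 [307.7928794  323.6587295 ]]
```

View pics/c6.png

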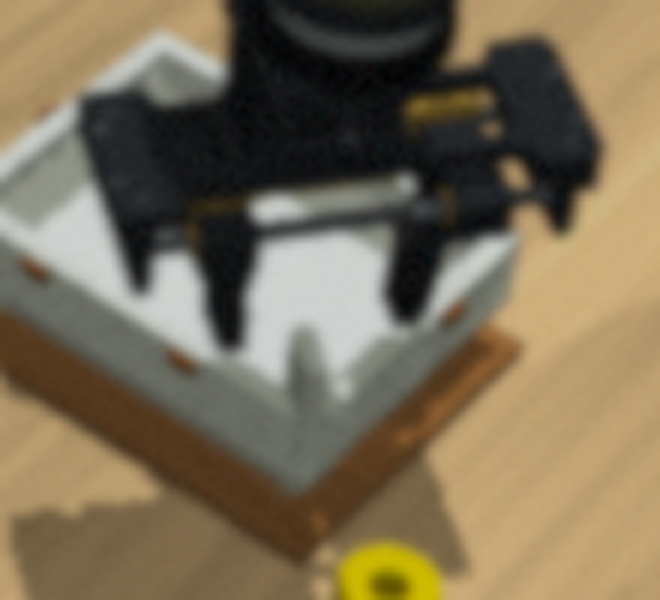

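The fingers straddle the tab: it shows at crop (304,345), and the tips are at (230,345) and (405,320). I'll descend and close gently, so the tab can pivot between the pads.

Emit:
{"api": "apply_moves", "payload": {
  "steps": [
    {"x": -0.001,"y": 0,"z": -0.01,"spin": 0},
    {"x": 0,"y": 0,"z": -0.01,"spin": 0},
    {"x": 0,"y": 0,"z": -0.01,"spin": 0},
    {"x": 0,"y": 0,"z": -0.006,"spin": 0},
    {"x": 0,"y": 0,"z": -0.004,"spin": 0},
    {"x": 0,"y": 0,"z": 0,"spin": 0},
    {"x": 0,"y": 0,"z": 0,"spin": 0}
  ]
}}

```text
clock: 12.37
eef_pos: [447.5, -178.3, 90.6]
tool_rot: [0.0, 0.947, -0.323, -0.0]
force: [0.7, 0.2, -0.1]
opening: 0.681
grasp_force: 0.0
```

Emit:
{"api": "apply_moves", "payload": {
  "steps": [
    {"x": 0,"y": 0,"z": 0,"spin": 0},
    {"x": 0,"y": 0,"z": 0,"spin": 0},
    {"x": 0,"y": 0,"z": 0,"spin": 0},
    {"x": 0,"y": 0,"z": 0,"spin": 0},
    {"x": 0,"y": 0,"z": 0,"spin": 0},
    {"x": 0,"y": 0,"z": 0,"spin": 0},
    {"x": 0,"y": 0,"z": 0,"spin": 0},
    {"x": 0,"y": 0,"z": 0,"spin": 0},
    {"x": 0,"y": 0,"z": 0,"spin": 0},
    {"x": 0,"y": 0,"z": 0,"spin": 0}
  ],
  "hand": 0,
  "force": 20
}}

```text
clock: 13.2
eef_pos: [448.1, -177.8, 90.8]
tool_rot: [-0.0, 0.947, -0.322, 0.0]
force: [0.5, 1.3, 0.4]
opening: 0.111
grasp_force: 20.0
```

Emit:
{"api": "apply_moves", "payload": {
  "steps": [
    {"x": 0.0004,"y": -0.0003,"z": 0.003,"spin": 0},
    {"x": 0.0004,"y": -0.0003,"z": 0.003,"spin": 0},
    {"x": 0.0004,"y": -0.0003,"z": 0.003,"spin": 0},
    {"x": 0.0004,"y": -0.0003,"z": 0.003,"spin": 0},
    {"x": 0,"y": 0,"z": 0,"spin": 0},
    {"x": 0,"y": 0,"z": 0,"spin": 0}
  ]
}}

```text
clock: 13.7
eef_pos: [448.9, -179.1, 103.1]
tool_rot: [-0.0, 0.947, -0.323, -0.0]
force: [-0.2, 2.2, -1.1]
opening: 0.113
grasp_force: 20.0
```

```bash
python3 - <<'E'
from h import *
e=arm.sense(); print(e['eef_pos'],e['force'],e['wrist_torque'],e['grasp_force'],e['opening'])
s=snap('side')
print((proj(s,[[634.3,-322.3,78],[634.5,-173.7,78],[435,-317.5,78],[436.4,-170,78]])-[260,130])*5)
cv2.imwrite('pics/c7.png',cv2.resize(s['frame'][130:240,260:400],(700,550),interpolation=2))
E
```

```text
[ 448.94034424 -179.08881499  103.07445418] [-0.23586756  2.23328702 -1.0663032 ] [ 0.89565777 -0.02146025  0.04527903] 19.983610678464174 0.11338359040564212
[[282.18618228  74.11623503]
 [103.99059363 215.25708908]
 [581.11384033 247.96619441]
 [409.14526811 407.53260926]]
```

View pics/c7.png

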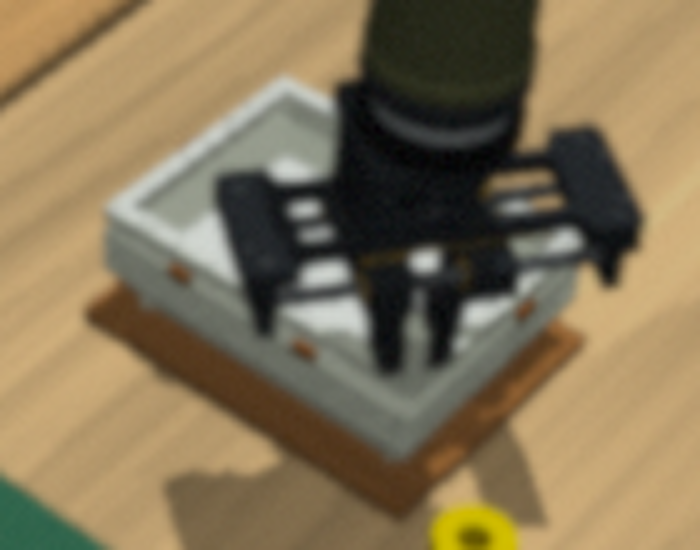

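The gripper holds the tab at crop (410,350), and the near rim corner is at (400,418). How far it has risen is unclear by eye, so I'll compare rim-edge profiles with the first frame.

```bash
python3 - <<'E'
from h import *
s=snap('side'); a=cv2.imread('pics/side0.png').max(2).astype(int); b=s['frame'].max(2).astype(int)
for c in(288,302,312,328,336,340,344,352,360):
    r0=int(np.interp(c,[280,341,374],[170,200,170]))+2
    print(c,r0,'\n ',a[r0:r0+34,c].tolist(),'\n ',b[r0:r0+34,c].tolist())
print(proj(s,[[435.5,-168.5,78],[435.5,-168.5,68],[436,-168.5,90],[436,-168.5,80]]).round(1).tolist())
E
```

```text
288 175 
  [175, 172, 160, 136, 109, 98, 94, 95, 97, 98, 97, 93, 90, 85, 82, 83, 80, 79, 76, 77, 75, 75, 78, 77, 82, 92, 122, 149, 162, 161, 158, 154, 155, 159] 
  [174, 147, 125, 126, 128, 129, 121, 114, 113, 111, 110, 108, 101, 97, 95, 95, 93, 90, 89, 86, 87, 86, 85, 81, 79, 87, 116, 153, 177, 182, 179, 178, 177, 180]
302 182 
  [184, 182, 179, 173, 154, 125, 102, 96, 95, 97, 97, 94, 94, 91, 87, 78, 77, 76, 74, 75, 75, 75, 73, 73, 73, 71, 70, 73, 98, 126, 145, 154, 156, 158] 
  [197, 179, 153, 128, 124, 129, 132, 127, 119, 114, 112, 109, 108, 106, 102, 91, 85, 86, 86, 87, 86, 84, 86, 84, 85, 81, 78, 86, 113, 142, 166, 175, 179, 181]
312 187 
  [186, 186, 184, 182, 175, 162, 134, 110, 99, 96, 95, 97, 95, 95, 93, 89, 82, 74, 76, 75, 72, 73, 72, 75, 71, 72, 70, 67, 66, 88, 120, 149, 160, 166] 
  [20, 21, 14, 25, 16, 21, 24, 22, 33, 49, 73, 98, 106, 108, 107, 103, 95, 89, 86, 86, 85, 85, 84, 85, 84, 84, 82, 80, 80, 102, 137, 171, 186, 189]
328 195 
  [186, 186, 186, 186, 186, 183, 177, 158, 129, 105, 99, 96, 96, 97, 96, 94, 93, 90, 84, 76, 74, 74, 73, 73, 72, 70, 69, 71, 74, 79, 77, 90
[... 1149 characters left out ...]
187, 186, 183, 184, 178, 168, 146, 122, 107, 98, 96, 92, 93, 95, 89, 85, 85, 82, 79, 83, 89, 103, 118, 126, 125, 114, 102, 106, 127, 151, 166] 
  [111, 124, 128, 121, 122, 143, 159, 150, 129, 121, 125, 126, 120, 113, 108, 106, 105, 99, 98, 97, 96, 95, 93, 92, 90, 92, 99, 110, 117, 111, 110, 138, 166, 189]
360 184 
  [130, 139, 157, 176, 183, 186, 185, 184, 183, 175, 156, 130, 107, 98, 96, 99, 99, 94, 88, 81, 76, 75, 77, 80, 85, 90, 99, 110, 112, 107, 110, 127, 149, 164] 
  [32, 22, 19, 27, 61, 121, 169, 179, 157, 129, 122, 124, 125, 117, 113, 112, 110, 106, 100, 90, 88, 86, 91, 94, 97, 103, 112, 122, 116, 99, 95, 100, 107, 114]
[[341.8, 212.0], [341.4, 214.8], [342.1, 208.6], [341.7, 211.4]]
```

The rim's lower edge has not moved (same rows as in the first frame), so the pads slipped up the tab. I'll go back down and grip harder.

Emit:
{"api": "apply_moves", "payload": {
  "steps": [
    {"x": 0,"y": 0,"z": 0,"spin": 0},
    {"x": 0,"y": 0,"z": 0,"spin": 0},
    {"x": 0,"y": 0,"z": 0,"spin": 0},
    {"x": -0.0008,"y": 0.0006,"z": -0.006,"spin": 0},
    {"x": -0.0008,"y": 0.0006,"z": -0.006,"spin": 0},
    {"x": 0,"y": 0,"z": -0.0015,"spin": 0},
    {"x": 0,"y": 0,"z": 0,"spin": 0},
    {"x": 0,"y": 0,"z": 0,"spin": 0}
  ],
  "hand": 0.03
}}

```text
clock: 14.47
eef_pos: [447.6, -178.9, 89.7]
tool_rot: [0.0, 0.946, -0.323, 0.001]
force: [-0.8, 0.3, 12.3]
opening: 0.339
grasp_force: 5.5
```

Emit:
{"api": "apply_moves", "payload": {
  "steps": [
    {"x": 0,"y": 0,"z": 0,"spin": 0},
    {"x": 0,"y": 0,"z": 0,"spin": 0},
    {"x": 0,"y": 0,"z": 0,"spin": 0},
    {"x": 0,"y": 0,"z": 0,"spin": 0},
    {"x": 0,"y": 0,"z": 0,"spin": 0},
    {"x": 0,"y": 0,"z": 0,"spin": 0}
  ],
  "hand": 0,
  "force": 50
}}

```text
clock: 14.97
eef_pos: [447.7, -178.2, 89.4]
tool_rot: [-0.0, 0.947, -0.323, 0.0]
force: [1.1, 3.0, 7.4]
opening: 0.109
grasp_force: 49.2
```

Emit:
{"api": "apply_moves", "payload": {
  "steps": [
    {"x": 0.0004,"y": -0.0003,"z": 0.003,"spin": 0},
    {"x": 0.0004,"y": -0.0003,"z": 0.003,"spin": 0}
  ]
}}

```text
clock: 15.13
eef_pos: [447.7, -179.1, 94.9]
tool_rot: [0.0, 0.946, -0.323, -0.001]
force: [-0.3, 0.4, -0.9]
opening: 0.111
grasp_force: 49.4
```

Emit:
{"api": "apply_moves", "payload": {
  "steps": [
    {"x": 0.0004,"y": -0.0003,"z": 0.003,"spin": 0},
    {"x": 0.0004,"y": -0.0003,"z": 0.003,"spin": 0}
  ]
}}

```text
clock: 15.3
eef_pos: [448.9, -179.7, 101.1]
tool_rot: [0.0, 0.946, -0.323, -0.0]
force: [0.3, -0.6, -2.2]
opening: 0.111
grasp_force: 49.4
```

```bash
cat > prof.py <<'E'
from h import *
e=arm.sense(); print(e['eef_pos'],e['force'],e['wrist_torque'],e['grasp_force'],e['opening'])
s=snap('side'); b=s['frame'].max(2).astype(int)
for c in(288,302,328,336,340,344,352,360):
    r0=int(np.interp(c,[280,341,374],[170,200,170]))-8
    print(c,r0,b[r0:r0+34,c].tolist())
E
python3 prof.py
```

```text
[ 448.87470328 -179.71736014  101.14563298] [ 0.33791135 -0.55056677 -2.15726371] [ 0.18704154  0.06390949 -0.02659196] 49.42431606570608 0.11084459299092451
288 165 [196, 176, 166, 181, 199, 202, 189, 162, 132, 116, 117, 124, 131, 135, 136, 132, 120, 113, 112, 110, 108, 109, 104, 95, 96, 95, 92, 89, 86, 88, 86, 88, 88, 90]
302 172 [181, 195, 201, 205, 208, 211, 209, 206, 192, 163, 129, 110, 116, 127, 135, 136, 135, 129, 120, 113, 111, 108, 108, 106, 101, 92, 89, 87, 86, 86, 86, 86, 85, 86]
328 185 [186, 164, 115, 76, 98, 151, 194, 210, 208, 189, 158, 139, 131, 118, 105, 108, 119, 131, 137, 137, 129, 120, 112, 112, 110, 108, 109, 106, 96, 88, 88, 87, 87, 83]
336 189 [19, 17, 20, 20, 21, 18, 21, 18, 19, 21, 21, 23, 25, 26, 38, 51, 76, 104, 123, 134, 135, 131, 120, 112, 113, 112, 110, 109, 107, 96, 89, 88, 85, 88]
340 191 [20, 23, 31, 43, 50, 54, 47, 45, 42, 44, 47, 48, 53, 64, 80, 93, 101, 111, 125, 132, 135, 128, 118, 110, 108, 110, 110, 113, 109, 101, 93, 88, 85, 87]
344 189 [70, 78, 72, 79, 94, 110, 123, 127, 125, 117, 106, 97, 96, 95, 97, 100, 105, 108, 114, 121, 130, 132, 126, 118, 112, 109, 107, 106, 98, 90, 86, 88, 91, 92]
352 182 [43, 48, 47, 47, 44, 39, 30, 27, 46, 73, 90, 92, 97, 110, 133, 151, 145, 125, 118, 124, 130, 128, 122, 115, 109, 110, 105, 100, 97, 97, 94, 96, 91, 92]
360 174 [41, 28, 21, 25, 38, 31, 29, 39, 41, 40, 35, 27, 22, 24, 33, 68, 109, 133, 132, 123, 124, 128, 125, 119, 115, 112, 111, 106, 98, 92, 89, 85, 88, 94]
```

```bash
python3 - <<'E'
from h import *
s=snap('side'); t=snap('top'); a=cv2.imread('pics/side0.png')
cr=lambda f:cv2.resize(f[135:235,270:385],(400,348),interpolation=2)
im=np.zeros((600,800,3),np.uint8); im[:348,:400]=cr(a); im[:348,400:]=cr(s['frame'])
im[350:600,:400]=cv2.resize(t['frame'][155:270,300:420],(400,383))[60:310]
im[350:600,400:]=cv2.resize(s['frame'][135:185,290:370],(400,250),interpolation=2)
cv2.imwrite('pics/c8.png',im)
E
```

```text
(no output)
```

View pics/c8.png

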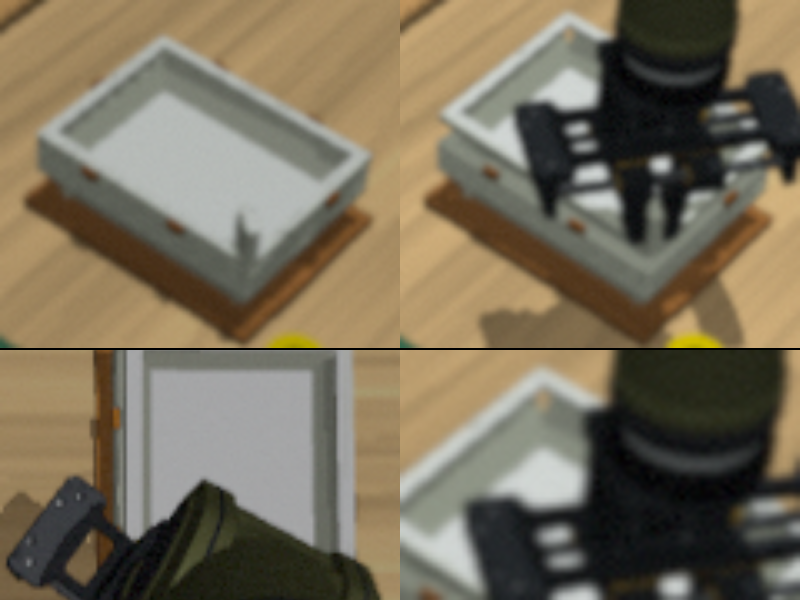

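The left pair (before/after) shows that the far corner, (165,40)→(168,15), and the +x,+y corner, (40,140)→(42,115), have both risen about 20 mm. The near corner is up about 15 mm. So the first 20 N peel had in fact worked, with the near corner up and the far one down. I misread it, and the hard regrip then lifted the tray about level. To mend this I'll lower it back into the nest, settle it, then peel again with a light, pivoting grip.

Emit:
{"api": "apply_moves", "payload": {
  "steps": [
    {"x": -0.0004,"y": 0.0003,"z": -0.003,"spin": 0},
    {"x": -0.0004,"y": 0.0003,"z": -0.003,"spin": 0},
    {"x": -0.0004,"y": 0.0003,"z": -0.003,"spin": 0},
    {"x": -0.0004,"y": 0.0003,"z": -0.003,"spin": 0},
    {"x": 0,"y": 0,"z": 0,"spin": 0}
  ],
  "hand": 0,
  "force": 30
}}

```text
clock: 15.87
eef_pos: [448.6, -178.1, 89.2]
tool_rot: [-0.0, 0.947, -0.322, 0.001]
force: [1.5, 1.5, 7.4]
opening: 0.12
grasp_force: 30.8
```

Emit:
{"api": "apply_moves", "payload": {
  "steps": [
    {"x": 0,"y": 0,"z": 0,"spin": 0},
    {"x": 0,"y": 0,"z": 0,"spin": 0},
    {"x": 0,"y": 0,"z": 0,"spin": 0},
    {"x": 0,"y": 0,"z": 0.001,"spin": 0},
    {"x": 0,"y": 0,"z": 0.001,"spin": 0},
    {"x": 0,"y": 0,"z": 0,"spin": 0}
  ],
  "hand": 0.016
}}

```text
clock: 16.37
eef_pos: [447.6, -178.5, 91.3]
tool_rot: [0.0, 0.946, -0.323, 0.0]
force: [-0.3, -0.3, -0.3]
opening: 0.183
grasp_force: 0.2
```

```bash
cat > corn.py <<'E'
from h import *
# rise of bright rim's upper outline in the side view vs the first frame, at columns left of the gripper
def edges(f):
    h=cv2.cvtColor(f,cv2.COLOR_BGR2HSV); m=((h[...,1]<40)&(f.max(2)>135)); o={}
    for c in(285,290,296,302,308,314,318,322,326):
        r=np.where(m[140:200,c])[0]; o[c]=(140+r.min(),) if len(r) else None
    L=np.where(m[140:200,270:330].any(0))[0]; return o,270+L.min()
a=cv2.imread('pics/side0.png'); g=snap('side')
(e0,l0),(e1,l1)=edges(a),edges(g['frame'])
print({c:int(e0[c][0]-e1[c][0]) for c in e0 if e0[c] and e1[c]},'left',l0,l1)
f=g['frame'].max(2).astype(int)
for c,r in((288,168),(302,175),(328,190)): print(c,r,f[r:r+26,c].tolist())
e=arm.sense(); print(e['eef_pos'].round(1),e['force'].round(1),e['wrist_torque'].round(2),e['opening'],e['grasp_force'],e['clock'])
E
python3 corn.py
```

```text
{285: -1, 290: 0, 296: 0, 302: 1, 308: 2, 314: 1, 318: 3, 322: 3, 326: 4} left 281 282
288 168 [203, 202, 190, 166, 162, 180, 200, 200, 186, 159, 133, 138, 148, 141, 125, 113, 112, 111, 110, 103, 97, 97, 96, 95, 89, 88]
302 175 [170, 182, 196, 202, 206, 211, 212, 208, 205, 197, 176, 145, 135, 150, 150, 132, 115, 112, 109, 108, 108, 102, 92, 86, 86, 86]
328 190 [103, 78, 72, 116, 166, 200, 206, 193, 168, 147, 137, 128, 118, 117, 126, 126, 121, 113, 112, 111, 109, 108, 105, 97, 91, 87]
[ 447.5 -178.4   91.3] [ 0.2 -0.3 -0.4] [ 0.04 -0.    0.04] 0.18218001906141695 0.1962427442734338 16.4167
```

```bash
cat > top.py <<'E'
from h import *
t=snap('top'); a=cv2.imread('pics/top0.png')
def ed(f):
    f=cv2.GaussianBlur(f,(0,0),.8).astype(float); v=f[...,0]  # blue: wood is poor in blue
    def x(p,i0):
        d=np.abs(np.diff(p)); k=d.argmax(); w=d[max(k-2,0):k+3]; return round(i0+max(k-2,0)+.5+(w*np.arange(len(w))).sum()/w.sum(),1)
    return {'L175':x(v[175:180,325:341].mean(0),325),'L195':x(v[195:200,325:341].mean(0),325),'R175':x(v[172:176,396:414].mean(0),396),'R205':x(v[205:210,396:414].mean(0),396),'T345':x(v[162:176,342:348].mean(1),162),'T390':x(v[162:176,385:395].mean(1),162)}
print(ed(a)); print(ed(t['frame']))
cs=lambda P:proj(t,P).round(1).tolist()
print(cs([[600,-172.5,78],[600,-172.5,98],[600,-322,78],[600,-322,98],[635,-220,78],[635,-220,98]]))
E
python3 top.py
```

```text
{'L175': np.float64(335.0), 'L195': np.float64(335.1), 'R175': np.float64(401.5), 'R205': np.float64(397.6), 'T345': np.float64(169.0), 'T390': np.float64(169.3)}
{'L175': np.float64(333.7), 'L195': np.float64(335.9), 'R175': np.float64(403.4), 'R205': np.float64(399.3), 'T345': np.float64(173.9), 'T390': np.float64(169.7)}
[[335.8, 184.7], [336.9, 183.3], [402.4, 184.4], [404.8, 183.0], [356.6, 169.2], [358.1, 167.6]]
```

Emit:
{"api": "apply_moves", "payload": {
  "steps": [
    {"x": 0,"y": 0,"z": 0,"spin": 0},
    {"x": 0,"y": 0,"z": 0,"spin": 0},
    {"x": 0,"y": 0,"z": 0,"spin": 0},
    {"x": 0,"y": 0,"z": 0.003,"spin": 0},
    {"x": -0.0005,"y": 0.001,"z": 0.003,"spin": 0},
    {"x": -0.0005,"y": 0.001,"z": 0,"spin": 0},
    {"x": 0,"y": 0.001,"z": 0,"spin": 0},
    {"x": 0,"y": 0,"z": -0.003,"spin": 0},
    {"x": 0,"y": 0,"z": -0.003,"spin": 0},
    {"x": 0,"y": 0,"z": 0,"spin": 0}
  ],
  "hand": 0,
  "force": 8
}}

```text
clock: 17.3
eef_pos: [445.7, -174.5, 90.9]
tool_rot: [-0.0, 0.947, -0.322, -0.001]
force: [-2.3, 1.6, 5.9]
opening: 0.114
grasp_force: 12.2
```

Emit:
{"api": "apply_moves", "payload": {
  "steps": [
    {"x": 0,"y": 0,"z": 0,"spin": 0},
    {"x": 0,"y": 0,"z": 0,"spin": 0},
    {"x": 0,"y": 0,"z": 0,"spin": 0},
    {"x": 0,"y": 0,"z": 0,"spin": 0}
  ],
  "hand": 0.016
}}

```text
clock: 17.63
eef_pos: [446.0, -175.5, 91.1]
tool_rot: [0.0, 0.946, -0.323, -0.001]
force: [-3.5, -0.9, 3.1]
opening: 0.184
grasp_force: 1.6
```

```bash
python3 corn.py; python3 top.py
```

```text
{285: 5, 290: 5, 296: 6, 302: 6, 308: 7, 314: 7, 318: 6, 322: 8, 326: 8} left 281 281
288 168 [150, 178, 201, 207, 199, 174, 139, 116, 119, 129, 135, 135, 131, 122, 113, 112, 113, 109, 109, 104, 97, 96, 96, 94, 90, 89]
302 175 [149, 161, 172, 183, 194, 200, 199, 195, 172, 141, 125, 127, 135, 137, 130, 120, 111, 112, 108, 108, 105, 103, 93, 88, 88, 86]
328 190 [114, 108, 81, 70, 109, 161, 191, 193, 168, 149, 141, 136, 124, 115, 117, 119, 117, 112, 113, 111, 109, 108, 106, 97, 89, 87]
[ 446.1 -175.5   91.2] [-2.1 -1.4  3.1] [0.06 0.54 0.  ] 0.18176403463703814 1.6234357928624377 17.6833
{'L175': np.float64(335.0), 'L195': np.float64(335.1), 'R175': np.float64(401.5), 'R205': np.float64(397.6), 'T345': np.float64(169.0), 'T390': np.float64(169.3)}
{'L175': np.float64(334.5), 'L195': np.float64(334.5), 'R175': np.float64(403.9), 'R205': np.float64(398.5), 'T345': np.float64(173.1), 'T390': np.float64(173.2)}
[[335.8, 184.7], [336.9, 183.3], [402.4, 184.4], [404.8, 183.0], [356.6, 169.2], [358.1, 167.6]]
```

The tips are pressing on the rim (about 3 N) and propping the far side up. I'll open wider and rise so the tray can drop.

Emit:
{"api": "apply_moves", "payload": {
  "steps": [
    {"x": 0.0005,"y": -0.001,"z": 0.002,"spin": 0},
    {"x": 0.0005,"y": -0.001,"z": 0.004,"spin": 0},
    {"x": 0,"y": -0.001,"z": 0.004,"spin": 0},
    {"x": 0,"y": 0,"z": 0.004,"spin": 0},
    {"x": 0,"y": 0,"z": 0,"spin": 0},
    {"x": 0,"y": 0,"z": 0,"spin": 0}
  ],
  "hand": 0.04
}}

```text
clock: 18.23
eef_pos: [448.3, -178.3, 105.6]
tool_rot: [-0.0, 0.947, -0.322, 0.001]
force: [-1.0, -0.5, -0.1]
opening: 0.453
grasp_force: 0.0
```

```bash
python3 corn.py; python3 top.py
```

```text
{285: 2, 290: 2, 296: 2, 302: 2, 308: 2, 314: 1, 318: 2, 322: 2, 326: 3} left 281 281
288 168 [177, 154, 141, 157, 182, 198, 196, 184, 155, 129, 120, 127, 127, 121, 115, 112, 110, 110, 108, 103, 99, 97, 96, 93, 90, 89]
302 175 [210, 211, 211, 211, 213, 212, 212, 208, 200, 183, 154, 127, 121, 129, 127, 118, 113, 111, 110, 109, 106, 100, 92, 87, 88, 87]
328 190 [21, 28, 34, 48, 60, 69, 66, 59, 56, 60, 63, 68, 78, 90, 108, 118, 118, 113, 112, 110, 109, 107, 104, 95, 87, 88]
[ 448.  -178.2  105.4] [ 1.2  0.3 -0. ] [ 0.09  0.04 -0.03] 0.45313434252112167 0.0 18.2833
{'L175': np.float64(335.0), 'L195': np.float64(335.1), 'R175': np.float64(401.5), 'R205': np.float64(397.6), 'T345': np.float64(169.0), 'T390': np.float64(169.3)}
{'L175': np.float64(335.0), 'L195': np.float64(334.9), 'R175': np.float64(401.9), 'R205': np.float64(397.6), 'T345': np.float64(173.0), 'T390': np.float64(169.7)}
[[335.8, 184.7], [336.9, 183.3], [402.4, 184.4], [404.8, 183.0], [356.6, 169.2], [358.1, 167.6]]
```

The horizontal edges match the original again, with the far corner down and the +x,+y side a few mm up. I'll regrip lightly, with the tips clear of the rim, and peel along the arc.

Emit:
{"api": "apply_moves", "payload": {
  "steps": [
    {"x": 0,"y": 0,"z": -0.005,"spin": 0},
    {"x": 0,"y": 0,"z": -0.005,"spin": 0},
    {"x": 0,"y": 0,"z": 0,"spin": 0},
    {"x": 0,"y": 0,"z": 0,"spin": 0}
  ]
}}

```text
clock: 18.67
eef_pos: [447.4, -178.2, 94.8]
tool_rot: [-0.0, 0.947, -0.323, -0.0]
force: [-0.4, 0.3, 2.0]
opening: 0.453
grasp_force: 1.1
```

Emit:
{"api": "apply_moves", "payload": {
  "steps": [
    {"x": 0,"y": 0,"z": 0,"spin": 0},
    {"x": 0,"y": 0,"z": 0,"spin": 0},
    {"x": 0,"y": 0,"z": 0,"spin": 0},
    {"x": 0,"y": 0,"z": 0,"spin": 0},
    {"x": 0,"y": 0,"z": 0,"spin": 0},
    {"x": 0,"y": 0,"z": 0,"spin": 0},
    {"x": 0,"y": 0,"z": 0,"spin": 0}
  ],
  "hand": 0,
  "force": 10
}}

```text
clock: 19.25
eef_pos: [447.8, -178.1, 95.3]
tool_rot: [-0.0, 0.947, -0.322, 0.0]
force: [0.4, 1.2, -0.1]
opening: 0.115
grasp_force: 10.0
```

Emit:
{"api": "apply_moves", "payload": {
  "steps": [
    {"x": 0.0004,"y": -0.0003,"z": 0.003,"spin": 0},
    {"x": 0.0004,"y": -0.0003,"z": 0.003,"spin": 0},
    {"x": 0.0004,"y": -0.0003,"z": 0.003,"spin": 0},
    {"x": 0.0004,"y": -0.0003,"z": 0.003,"spin": 0},
    {"x": 0.0005,"y": -0.0004,"z": 0.003,"spin": 0},
    {"x": 0.0005,"y": -0.0004,"z": 0.003,"spin": 0},
    {"x": 0.0005,"y": -0.0004,"z": 0.003,"spin": 0},
    {"x": 0.0005,"y": -0.0004,"z": 0.003,"spin": 0}
  ]
}}

```text
clock: 19.92
eef_pos: [450.9, -180.9, 119.5]
tool_rot: [-0.0, 0.947, -0.323, -0.0]
force: [-1.4, 1.3, -0.7]
opening: 0.118
grasp_force: 12.7
```

```bash
python3 corn.py; python3 top.py
```

```text
{285: 3, 290: 2, 296: 3, 302: 2, 308: 2, 314: 1, 318: 1, 322: 1, 326: 2} left 281 282
288 168 [162, 174, 194, 199, 187, 159, 128, 115, 125, 134, 136, 134, 130, 118, 113, 111, 112, 109, 108, 103, 97, 95, 94, 92, 89, 87]
302 175 [212, 212, 210, 208, 193, 164, 129, 103, 93, 98, 113, 125, 134, 135, 129, 115, 111, 110, 108, 107, 106, 98, 88, 87, 87, 85]
328 190 [163, 139, 130, 126, 113, 100, 93, 92, 95, 110, 128, 136, 138, 138, 136, 130, 119, 113, 110, 110, 109, 106, 104, 95, 88, 87]
[ 451.2 -181.1  119.9] [-1.   1.4 -0.6] [0.64 0.41 0.1 ] 0.11096302236032032 12.769772375322646 19.9667
{'L175': np.float64(335.0), 'L195': np.float64(335.1), 'R175': np.float64(401.5), 'R205': np.float64(397.6), 'T345': np.float64(169.0), 'T390': np.float64(169.3)}
{'L175': np.float64(327.5), 'L195': np.float64(336.1), 'R175': np.float64(401.5), 'R205': np.float64(398.7), 'T345': np.float64(168.2), 'T390': np.float64(169.0)}
[[335.8, 184.7], [336.9, 183.3], [402.4, 184.4], [404.8, 183.0], [356.6, 169.2], [358.1, 167.6]]
```

The tray now pivots as intended: the near side is rising (12 px at column 328) while the far corner stays put (401.5 px, unchanged). I'll continue the arc.

Emit:
{"api": "apply_moves", "payload": {
  "steps": [
    {"x": 0.0007,"y": -0.0005,"z": 0.003,"spin": 0},
    {"x": 0.0007,"y": -0.0005,"z": 0.003,"spin": 0},
    {"x": 0.0007,"y": -0.0005,"z": 0.003,"spin": 0},
    {"x": 0.0007,"y": -0.0005,"z": 0.003,"spin": 0},
    {"x": 0.0008,"y": -0.0006,"z": 0.003,"spin": 0},
    {"x": 0.0008,"y": -0.0006,"z": 0.003,"spin": 0},
    {"x": 0.0008,"y": -0.0006,"z": 0.003,"spin": 0},
    {"x": 0.0008,"y": -0.0006,"z": 0.003,"spin": 0},
    {"x": 0.0009,"y": -0.0007,"z": 0.003,"spin": 0},
    {"x": 0.0009,"y": -0.0007,"z": 0.003,"spin": 0},
    {"x": 0.0009,"y": -0.0007,"z": 0.003,"spin": 0},
    {"x": 0.0009,"y": -0.0007,"z": 0.003,"spin": 0}
  ]
}}

```text
clock: 21.02
eef_pos: [461.1, -188.6, 155.6]
tool_rot: [0.0, 0.946, -0.323, 0.0]
force: [0.0, -0.0, -1.5]
opening: 0.112
grasp_force: 12.2
```

```bash
python3 corn.py; python3 top.py
```

```text
{285: 12, 290: 11, 296: 10, 302: 3, 308: -17, 314: 7, 318: 6, 322: 7, 326: -10} left 281 281
288 168 [140, 145, 141, 131, 128, 123, 117, 117, 123, 130, 135, 145, 149, 137, 118, 110, 107, 107, 106, 101, 93, 92, 92, 90, 87, 86]
302 175 [92, 105, 124, 131, 134, 137, 135, 136, 135, 135, 137, 134, 134, 133, 124, 117, 109, 107, 106, 107, 103, 97, 89, 84, 87, 84]
328 190 [136, 134, 137, 136, 135, 136, 137, 135, 136, 136, 137, 135, 135, 135, 133, 127, 117, 109, 108, 108, 106, 107, 103, 94, 86, 85]
[ 461.6 -188.9  156.1] [ 0.3 -0.3 -0.1] [0.13 0.08 0.05] 0.1103758566934982 12.246482134432881 21.0667
{'L175': np.float64(335.0), 'L195': np.float64(335.1), 'R175': np.float64(401.5), 'R205': np.float64(397.6), 'T345': np.float64(169.0), 'T390': np.float64(169.3)}
{'L175': np.float64(333.9), 'L195': np.float64(334.3), 'R175': np.float64(401.7), 'R205': np.float64(404.6), 'T345': np.float64(163.1), 'T390': np.float64(164.9)}
[[335.8, 184.7], [336.9, 183.3], [402.4, 184.4], [404.8, 183.0], [356.6, 169.2], [358.1, 167.6]]
```

The near corner is about 60 mm up and the far corner is now off as well; the load is only the tray's weight. To level it, I'll lower along the same arc until the far corner rests on the stack at a small tilt, then grip firmly and lift straight up.

Emit:
{"api": "apply_moves", "payload": {
  "steps": [
    {"x": -0.0009,"y": 0.0007,"z": -0.003,"spin": 0},
    {"x": -0.0009,"y": 0.0007,"z": -0.003,"spin": 0},
    {"x": -0.0009,"y": 0.0007,"z": -0.003,"spin": 0},
    {"x": -0.0009,"y": 0.0007,"z": -0.003,"spin": 0},
    {"x": -0.0008,"y": 0.0006,"z": -0.003,"spin": 0},
    {"x": -0.0008,"y": 0.0006,"z": -0.003,"spin": 0},
    {"x": -0.0008,"y": 0.0006,"z": -0.003,"spin": 0},
    {"x": -0.0008,"y": 0.0006,"z": -0.003,"spin": 0},
    {"x": -0.0007,"y": 0.0005,"z": -0.003,"spin": 0},
    {"x": -0.0007,"y": 0.0005,"z": -0.003,"spin": 0},
    {"x": -0.0007,"y": 0.0005,"z": -0.003,"spin": 0},
    {"x": -0.0007,"y": 0.0005,"z": -0.003,"spin": 0}
  ]
}}

```text
clock: 22.12
eef_pos: [451.4, -181.2, 119.0]
tool_rot: [0.0, 0.947, -0.323, 0.0]
force: [0.2, 0.2, -0.2]
opening: 0.114
grasp_force: 10.0
```

```bash
python3 corn.py; python3 top.py
```

```text
{285: 3, 290: 2, 296: 3, 302: 2, 308: 2, 314: 1, 318: 1, 322: 1, 326: 3} left 281 282
288 168 [167, 182, 196, 194, 175, 145, 120, 115, 122, 130, 133, 134, 128, 121, 112, 112, 110, 110, 108, 103, 97, 94, 94, 91, 90, 89]
302 175 [212, 209, 207, 203, 187, 154, 119, 100, 91, 97, 113, 126, 135, 135, 126, 118, 112, 110, 109, 108, 108, 102, 91, 87, 85, 86]
328 190 [180, 152, 134, 126, 113, 99, 93, 93, 99, 115, 131, 135, 137, 136, 136, 131, 120, 113, 110, 110, 108, 108, 104, 95, 87, 84]
[ 451.1 -181.   118.6] [ 0.1 -0.4 -0.4] [-0.03 -0.15  0.05] 0.11246804636340856 10.000707828439772 22.1667
{'L175': np.float64(335.0), 'L195': np.float64(335.1), 'R175': np.float64(401.5), 'R205': np.float64(397.6), 'T345': np.float64(169.0), 'T390': np.float64(169.3)}
{'L175': np.float64(327.7), 'L195': np.float64(337.0), 'R175': np.float64(402.3), 'R205': np.float64(399.4), 'T345': np.float64(168.3), 'T390': np.float64(169.3)}
[[335.8, 184.7], [336.9, 183.3], [402.4, 184.4], [404.8, 183.0], [356.6, 169.2], [358.1, 167.6]]
```

Emit:
{"api": "apply_moves", "payload": {
  "steps": [
    {"x": -0.0005,"y": 0.0004,"z": -0.003,"spin": 0},
    {"x": -0.0005,"y": 0.0004,"z": -0.003,"spin": 0},
    {"x": 0,"y": 0,"z": 0,"spin": 0},
    {"x": 0,"y": 0,"z": 0,"spin": 0}
  ]
}}

```text
clock: 22.55
eef_pos: [450.2, -180.3, 113.1]
tool_rot: [0.0, 0.947, -0.323, -0.0]
force: [-0.2, 0.2, -0.2]
opening: 0.111
grasp_force: 10.0
```

Emit:
{"api": "apply_moves", "payload": {
  "steps": [
    {"x": 0,"y": 0,"z": 0,"spin": 0},
    {"x": 0,"y": 0,"z": 0,"spin": 0},
    {"x": 0,"y": 0,"z": 0,"spin": 0},
    {"x": 0,"y": 0,"z": 0,"spin": 0}
  ],
  "force": 60
}}

```text
clock: 22.88
eef_pos: [450.2, -180.4, 113.3]
tool_rot: [0.0, 0.947, -0.323, 0.0]
force: [1.0, -0.1, -1.1]
opening: 0.109
grasp_force: 60.0
```

Emit:
{"api": "apply_moves", "payload": {
  "steps": [
    {"x": 0,"y": 0,"z": 0.003,"spin": 0},
    {"x": 0,"y": 0,"z": 0.006,"spin": 0},
    {"x": 0,"y": 0,"z": 0.01,"spin": 0},
    {"x": 0,"y": 0,"z": 0.015,"spin": 0},
    {"x": 0,"y": 0,"z": 0.015,"spin": 0},
    {"x": 0,"y": 0,"z": 0.015,"spin": 0},
    {"x": 0,"y": 0,"z": 0.015,"spin": 0},
    {"x": 0,"y": 0,"z": 0.015,"spin": 0},
    {"x": 0,"y": 0,"z": 0.015,"spin": 0},
    {"x": 0,"y": 0,"z": 0.015,"spin": 0},
    {"x": 0,"y": 0,"z": 0.015,"spin": 0},
    {"x": 0,"y": 0,"z": 0.01,"spin": 0}
  ]
}}

```text
clock: 23.88
eef_pos: [450.1, -180.4, 264.0]
tool_rot: [-0.0, 0.946, -0.323, 0.001]
force: [0.1, -0.9, -1.9]
opening: 0.112
grasp_force: 60.0
```

```bash
cat > lvl.py <<'E'
from h import *
e=arm.sense(); print(e['eef_pos'].round(1),e['force'].round(2),e['wrist_torque'].round(2),e['opening'],e['grasp_force'],e['clock'])
for n in('side','top'):
    g=snap(n); h=cv2.cvtColor(g['frame'],cv2.COLOR_BGR2HSV); m=((h[...,1]<45)&(h[...,2]>100)).astype(np.uint8)
    p=proj(g,e['eef_pos'])[0].astype(int); k=np.zeros_like(m); cv2.circle(k,tuple(p.tolist()),150,1,-1); m&=k
    cs=[c for c in cv2.findContours(m,0,2)[0] if cv2.contourArea(c)>60]
    print(n,p,[(cv2.boundingRect(c),int(cv2.contourArea(c))) for c in cs])
    for c in cs:
        if cv2.contourArea(c)>600: print(cv2.approxPolyDP(cv2.convexHull(c),2.5,True).reshape(-1,2).tolist())
    a=np.deg2rad(-1.2); R=np.array([[np.cos(a),-np.sin(a)],[np.sin(a),np.cos(a)]])
    for tilt in (0,5,10):
        d=np.array([.8,-.6]); out=[]
        for x,y in((100,-75),(100,75),(-100,-75),(-100,75)):
            v=np.array([x+88,y-66]); s=v@d; q=v+(np.cos(np.deg2rad(tilt))-1)*s*d - 27*0*d
            q=R@q; out.append([e['eef_pos'][0]+q[0],e['eef_pos'][1]+q[1],e['eef_pos'][2]-13-s*np.sin(np.deg2rad(tilt))])
        print(tilt,proj(g,out).round(0).tolist())
    cv2.imwrite(f'pics/{n}_z.png',g['frame'])
E
python3 lvl.py
```

```text
[ 450.1 -180.4  264. ] [ 0.15 -0.89 -1.92] [0.1  0.05 0.02] 0.11170631995916176 59.999329559504986 23.8833
side [347 148] [((211, 203, 17, 13), 154), ((282, 147, 94, 73), 3465), ((319, 133, 21, 19), 251), ((359, 127, 28, 24), 214), ((283, 109, 31, 30), 425), ((310, 99, 22, 9), 77), ((401, 14, 37, 26), 328)]
[[317, 147], [375, 182], [373, 189], [341, 219], [282, 182], [282, 175]]
0 [[321.0, 92.0], [280.0, 119.0], [387.0, 126.0], [349.0, 158.0]]
5 [[320.0, 99.0], [280.0, 123.0], [387.0, 128.0], [349.0, 157.0]]
10 [[320.0, 106.0], [281.0, 128.0], [386.0, 131.0], [349.0, 157.0]]
top [354 250] [((335, 154, 92, 70), 4478), ((243, 146, 18, 19), 247)]
[[335, 171], [347, 154], [423, 156], [426, 221], [353, 223], [344, 216], [335, 200]]
0 [[428.0, 152.0], [348.0, 151.0], [430.0, 259.0], [349.0, 257.0]]
5 [[424.0, 155.0], [347.0, 153.0], [429.0, 259.0], [349.0, 257.0]]
10 [[420.0, 158.0], [346.0, 155.0], [427.0, 259.0], [349.0, 257.0]]
```

The tray is held at about 5° tilt (far corner at side pixel (320,99), top pixel (423,156)). Now I'll carry it over the mat.

Emit:
{"api": "apply_moves", "payload": {
  "steps": [
    {"x": 0.001,"y": 0.006,"z": 0,"spin": 0},
    {"x": 0.002,"y": 0.012,"z": 0,"spin": 0},
    {"x": 0.003,"y": 0.018,"z": 0,"spin": 0},
    {"x": 0.003,"y": 0.02,"z": 0,"spin": 0},
    {"x": 0.003,"y": 0.02,"z": 0,"spin": 0},
    {"x": 0.003,"y": 0.02,"z": 0,"spin": 0},
    {"x": 0.003,"y": 0.02,"z": 0,"spin": 0},
    {"x": 0.003,"y": 0.02,"z": 0,"spin": 0},
    {"x": 0.003,"y": 0.02,"z": 0,"spin": 0},
    {"x": 0.003,"y": 0.02,"z": 0,"spin": 0},
    {"x": 0.003,"y": 0.02,"z": 0,"spin": 0},
    {"x": 0.003,"y": 0.02,"z": 0,"spin": 0}
  ]
}}

```text
clock: 24.98
eef_pos: [482.3, 37.2, 261.2]
tool_rot: [0.0, 0.947, -0.322, -0.001]
force: [0.5, -0.8, -0.7]
opening: 0.106
grasp_force: 60.0
```

Emit:
{"api": "apply_moves", "payload": {
  "steps": [
    {"x": 0.003,"y": 0.02,"z": 0,"spin": 0},
    {"x": 0.002,"y": 0.016,"z": 0,"spin": 0},
    {"x": 0.001,"y": 0.01,"z": 0,"spin": 0},
    {"x": 0.001,"y": 0.006,"z": 0,"spin": 0},
    {"x": 0,"y": 0,"z": 0,"spin": 0},
    {"x": 0,"y": 0,"z": 0,"spin": 0},
    {"x": 0,"y": 0,"z": 0,"spin": 0},
    {"x": 0,"y": 0,"z": 0,"spin": 0},
    {"x": 0,"y": 0,"z": 0,"spin": 0},
    {"x": 0,"y": 0,"z": 0,"spin": 0}
  ]
}}

```text
clock: 25.82
eef_pos: [490.2, 87.0, 262.3]
tool_rot: [0.0, 0.946, -0.323, 0.0]
force: [-0.1, -0.2, -1.5]
opening: 0.105
grasp_force: 60.0
```

```bash
python3 lvl.py
```

```text
[490.2  87.  262.3] [-0.06 -0.25 -1.52] [0.11 0.13 0.01] 0.10474684402351986 59.99934604391456 25.8167
side [249 208] [((128, 265, 85, 74), 4026), ((211, 196, 30, 16), 186), ((247, 193, 13, 29), 113), ((261, 187, 31, 26), 328), ((213, 186, 18, 9), 96), ((270, 180, 19, 7), 77), ((186, 170, 12, 14), 81), ((204, 152, 21, 16), 145), ((298, 148, 78, 73), 3248)]
[[169, 265], [188, 267], [200, 273], [208, 283], [212, 306], [199, 328], [179, 338], [154, 324], [128, 296], [141, 277]]
[[316, 148], [375, 182], [373, 189], [341, 220], [299, 194], [298, 161]]
0 [[234.0, 137.0], [184.0, 171.0], [301.0, 179.0], [251.0, 219.0]]
5 [[235.0, 144.0], [185.0, 175.0], [301.0, 181.0], [251.0, 218.0]]
10 [[235.0, 152.0], [185.0, 180.0], [301.0, 183.0], [251.0, 218.0]]
top [208 229] [((335, 170, 24, 89), 1669), ((111, 150, 82, 66), 2052), ((206, 135, 79, 104), 7113)]
[[335, 170], [346, 171], [354, 195], [358, 229], [355, 258], [335, 255]]
[[192, 174], [117, 214], [112, 203], [111, 185], [118, 168], [131, 156], [146, 150], [161, 150], [177, 156]]
[[208, 135], [284, 137], [283, 238], [242, 237], [218, 215], [206, 179]]
0 [[286.0, 132.0], [208.0, 131.0], [285.0, 237.0], [204.0, 236.0]]
5 [[286.0, 135.0], [208.0, 133.0], [285.0, 238.0], [204.0, 236.0]]
10 [[285.0, 139.0], [209.0, 135.0], [284.0, 238.0], [204.0, 236.0]]
```

Emit:
{"api": "apply_moves", "payload": {
  "steps": [
    {"x": 0,"y": 0,"z": 0.002,"spin": 0},
    {"x": 0,"y": 0,"z": 0,"spin": 0},
    {"x": 0,"y": 0,"z": 0,"spin": 0},
    {"x": 0,"y": 0,"z": 0,"spin": 0},
    {"x": 0,"y": 0,"z": 0,"spin": 0},
    {"x": 0,"y": 0,"z": 0,"spin": 0},
    {"x": 0,"y": 0,"z": 0,"spin": 0},
    {"x": 0,"y": 0,"z": 0,"spin": 0},
    {"x": 0,"y": 0,"z": 0,"spin": 0},
    {"x": 0,"y": 0,"z": 0,"spin": 0}
  ]
}}

```text
clock: 26.75
eef_pos: [490.2, 87.7, 264.2]
tool_rot: [0.0, 0.947, -0.323, -0.0]
force: [-0.8, 0.5, -1.3]
opening: 0.108
grasp_force: 60.0
```

```bash
cat > pnp.py <<'E'
from h import *
e=arm.sense()['eef_pos']; g=snap('top'); h=cv2.cvtColor(g['frame'],cv2.COLOR_BGR2HSV)
m=((h[...,1]<45)&(h[...,2]>100)).astype(np.uint8)
c=max([k for k in cv2.findContours(m,0,1)[0] if cv2.pointPolygonTest(k,(250.,165.),False)>=0],key=cv2.contourArea).reshape(-1,2).astype(np.float32)
print(cv2.boundingRect(c.astype(int)))
x0,y0,w,hh=cv2.boundingRect(c.astype(int)); x,y=c.T
sel={'L':(x<x0+5)&(y>y0+8)&(y<y0+35),'T':(y<y0+6)&(x>x0+8)&(x<x0+w-8),'R':(x>x0+w-6)&(y>y0+8)&(y<y0+hh-8),'B':(y>y0+hh-6)&(x>x0+45)&(x<x0+w-8)}
off={'L':(-.5,0),'T':(0,-.5),'R':(.5,0),'B':(0,.5)}
ln={k:cv2.fitLine(c[s]+np.float32(off[k]),cv2.DIST_HUBER,0,.01,.01).ravel() for k,s in sel.items()}
def X(a,b):
    a,b=ln[a],ln[b]; t=np.linalg.solve(np.c_[a[:2],-b[:2]],b[2:]-a[2:]); return a[2:]+t[0]*a[:2]
img=np.array([X('L','T'),X('R','T'),X('R','B'),X('L','B')],np.float64); print(img.round(1).tolist())
obj=np.array([[100,75,38],[100,-75,38],[-100,-75,38],[-100,75,38.]])
n,rs,ts,er=cv2.solvePnPGeneric(obj,img,g['K'],g['dist'],flags=cv2.SOLVEPNP_IPPE)
V=g['view']; 
for r,t in zip(rs,ts):
    R=V[:3,:3].T@cv2.Rodrigues(r)[0]; P=V[:3,:3].T@(t.ravel()-V[:3,3]); print('origin',P.round(1),'up',R[:,2].round(3),'tilt',np.degrees(np.arccos(R[2,2])).round(1),'yaw',np.degrees(np.arctan2(R[1,0],R[0,0])).round(1))
print(e.round(1),er.ravel())
E
python3 pnp.py; python3 -c "
from h import *
e=arm.sense();print(e['wrist_torque'],e['force'],e['qvel'].round(3))"
```

```text
(205, 134, 80, 105)
[[207.1, 133.8], [284.9, 136.0], [283.4, 238.5], [201.4, 238.5]]
origin [553.4  15.4 286.3] up [ 0.189 -0.096 -0.977] tilt 167.8 yaw -92.0
origin [576.4  23.2 288.5] up [-0.03   0.134 -0.991] tilt 172.1 yaw -90.9
[490.2  87.7 264.2] [65.77740416 65.85364975]
[ 0.14080927  0.12831917 -0.03175622] [-0.67205176 -0.15171127 -0.38560905] [-0.002 -0.001  0.    -0.001  0.002  0.001  0.   ]
```

```bash
sed -i 's/obj=np.array(.*/obj=np.array([[100,75,0],[100,-75,0],[-100,-75,0],[-100,75,0.]])/; s/img,g/img.reshape(-1,1,2),g/; s/P=V\[:3,:3\].T@(t.ravel()-V\[:3,3\])/P=V[:3,:3].T@(t.ravel()-V[:3,3])-38*R[:,2]/' pnp.py; python3 pnp.py
```

```text
(206, 134, 79, 105)
[[207.1, 133.9], [284.8, 135.9], [283.3, 238.5], [201.4, 238.5]]
origin [569.5  20.9 212.8] up [0.09  0.033 0.995] tilt 5.5 yaw -1.5
origin [582.   26.8 216.8] up [-0.376 -0.151  0.914] tilt 23.9 yaw -3.3
[490.2  87.7 264.2] [0.43348811 1.57687804]
```

The tray is held at about 5° tilt and about 20 cm up, within a few mm of the mat's centre, with joint speeds near zero. Handing in.

```bash
python3 -c "
from plant import arm
print(arm.hand_in())"
```

```text
the job is handed in; nothing more can be done
None
```

I handed the job in at about 27 s: the drum is fully down on the shaft and released, and the tray is held still at about 5° tilt, about 20 cm over the mat's centre, but the peel may not count, because I misread a correct first peel, regripped too hard and lifted the far corner about 20 mm along with the tab's, which probably broke the remaining lacquer grip before I re-nested the tray and peeled it again tab-first.

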